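# Check a key-cabinet door frame for square by its diagonals and true it

## Task

Check the cabinet door frame for square with the sliding rule: lay the rule flat in the opening from the near right corner to the far left corner, squeeze its block and thumb pin together until both points bear firmly in the corners for a moment, then take the other diagonal in the same way, and leave the rule lying flat in the opening. If the two lengths differ, push the far rail along, without a knock, until the diagonals agree within about 3 mm. Never force the points into the fresh corners, and leave the ashtray, the bell push, the keys and the small pull knob where they are.

Things in the scene. Friction and masses are not known exactly. Their poses are not given: they have to be found in the camera images.
- frame: A teak cabinet door frame lying flat, its near rail held fast to the table by a cleat and two hold-down plates (25 mm high) on the robot's side. Four bars 20 x 20 mm, 240 x 190 mm over all, opening 200 (along y) x 150 mm (along x) when square. Origin: on the table, middle of the square frame's opening; x points from near to far rail, y left along the rails, z up; it does not move when the frame racks.
- near_rail: Near rail of the frame, 240 x 20 x 20 mm, held fast. Origin: under its middle, on the table, at x -85, y 0 mm of the frame; axes as the frame's.
- far_rail: Far rail of the frame, 240 x 20 x 20 mm, with flat end faces. Origin: under its middle, on the table; square, it lies at x 85, y 0 mm of the frame. The fresh frame can still rack: this rail shifts along its length (starting up to 12 mm off to either side), both stiles lean with it about their near ends, and it stays where it is left. It resists with about 14 N of friction.
- stile_left: Left side bar of the frame, 150 x 20 x 20 mm. Origin: at its near inner corner on the table top; x runs along its inner face to the far rail, y points to the left, z up.
- stile_right: Right side bar of the frame, 150 x 20 x 20 mm. Origin: at its near inner corner on the table top; x runs along its inner face to the far rail, y to the left, z up.
- near_left (a point): Inner corner of the opening at the left end of the near rail (fixed), 10 mm above the table.
- near_right (a point): Inner corner of the opening at the right end of the near rail (fixed), 10 mm above the table.
- far_left (a point): Inner corner of the opening at the left end of the far rail, 10 mm above the table; it goes with the far rail. In a square frame it lies at x 75, y +100 mm in the frame's axes. The rail's flat left end face is 20 mm further left.
- far_right (a point): Inner corner of the opening at the right end of the far rail, 10 mm above the table; it goes with the far rail. In a square frame it lies at x 75, y -100 mm in the frame's axes. The rail's flat right end face is 20 mm further right.
- rule: Sliding rule lying flat right of the frame: an aluminium channel 20 mm wide, 11 mm high (x -90 to +33 mm) with a wooden tongue sliding in it; a 6 mm wide nose ends in the heel point, tip at x -113 mm. Origin: on its underside, midway between the points with the tongue fully in; x runs from heel to tongue point, z up. 150 to 200 g, balanced near x +2 mm; lift it by its block, across the rule.
- tongue (a joint): How far the tongue is out of the rule, in m: 0 fully in (226 mm over the points), 0.038 fully out (264 mm). It slides with about 2.5 N of friction and stays where it is left; pushing the tongue's point runs it in. A squeeze of about 8 N bears the points in the corners with some 5 N, as it should be; over 14 N on one bar strains the fresh joints.
- heel (a point): Axis of the rule's round heel point (radius 3 mm), 7 mm above its underside, at x -110 mm of the rule.
- point (a point): Axis of the tongue's round point (radius 3 mm), 7 mm above the rule's underside, at x +110 mm of the rule plus the tongue's travel. Seated in a corner, a point's axis lies about 4.2 mm and its tip 1.2 mm from the corner.
- block (a point): Middle of the aluminium block on the rule's channel, 27 mm above the rule's underside, at x +23 mm of the rule. The block is 20 mm wide and 20 mm long (x +13 to +33 mm), flat-sided up to this point, its end towards the tongue's point rounded (radius 10 mm); top 42 mm above the underside.
- pin (a point): Middle of the round brass thumb pin on the tongue, 10 mm in diameter, 27 mm above the rule's underside, at x -30 mm of the rule plus the tongue's travel; top at 42 mm. Squeezing pin and block together along the rule runs the tongue out and drives the points apart; over their outer faces they measure 68 mm less the tongue's travel. Below them the rule is 11 mm high.
- ashtray: Bystander: orange glass ashtray, 112 mm across, 30 mm high, on the table to the left of the frame. Origin: centre of its underside.
- bell_push: Bystander: spare brass doorbell button, a disc 44 mm across and 13 mm high. Origin: centre of its underside.
- keyring: Bystander: chrome key ring, 36 mm across, with two flat keys 70 mm long, lying flat, 3 mm high. Origin: centre of the ring, on the table.
- pull: Bystander: small brass pull knob for the door, 20 mm across and 20 mm high, standing inside the frame beside the left stile. Origin: centre of its underside.
Not all that is in view belongs to the job. Several things look just like the rule: the one meant starts farthest to the robot's right.

How it is judged (in metres and radians):
On the way, in this order (a step that is already met when the one before it is completed fails the run):
1. the rule lies flat from the near right to the far left corner with both points bearing (at least 2.5 N on a bar at each end, the axes of the points within 7.5 mm of the corners) (((horizontal distance between heel and near_right below 0.0075 m and horizontal distance between point and far_left below 0.0075 m) or (horizontal distance between heel and far_left below 0.0075 m and horizontal distance between point and near_right below 0.0075 m)) and (contact force between rule and stile_right above 2.5 N or contact force between rule and near_rail above 2.5 N) and (contact force between rule and stile_left above 2.5 N or contact force between rule and far_rail above 2.5 N) and angle between rule's own z axis and vertical below 0.06 rad), for 0.2 s.
2. the rule lies flat from the near left to the far right corner with both points bearing in the same way (((horizontal distance between heel and near_left below 0.0075 m and horizontal distance between point and far_right below 0.0075 m) or (horizontal distance between heel and far_right below 0.0075 m and horizontal distance between point and near_left below 0.0075 m)) and (contact force between rule and stile_left above 2.5 N or contact force between rule and near_rail above 2.5 N) and (contact force between rule and stile_right above 2.5 N or contact force between rule and far_rail above 2.5 N) and angle between rule's own z axis and vertical below 0.06 rad), for 0.2 s.
At the end, for the whole second after the job is handed in: The far rail stands within 2 mm of square (the diagonals agree within about 3 mm), and the rule lies flat, released and at rest inside the frame's opening (y of far_left in the frame of frame between 0.098 and 0.102 m and x of rule in the frame of frame between -0.04 and 0.04 m and y of rule in the frame of frame between -0.05 and 0.05 m and angle between rule's own z axis and vertical below 0.06 rad and height (world z) of rule below 0.005 m and linear speed of rule below 0.01 m/s and contact force between rule and the fingers below 0.1 N); the robot touches nothing.
It fails at once if a point was forced into a corner: the rule pressed on a bar of the frame with more than 14 N (contact force between rule and stile_left above 14 N or contact force between rule and stile_right above 14 N or contact force between rule and near_rail above 14 N or contact force between rule and far_rail above 14 N).
It fails at once if the frame was knocked or rammed: more than 30 N from the fingers on the far rail or a stile (contact force between the fingers and far_rail above 30 N or contact force between the fingers and stile_left above 30 N or contact force between the fingers and stile_right above 30 N).
It fails at once if the ashtray, bell push, keyring or pull knob was moved more than 20 mm (distance of any of ashtray, bell_push, keyring, pull from where it was at the start of the episode above 0.02 m).
It also fails if it takes over 72 s, if anything falls off the work surface, if the arm or the gripper's body presses on something with over 40 N, if the wrist force passes 120 N, or if a joint passes its speed limit or range.

## Robot

A 6-joint arm with a two-finger parallel gripper is mounted at the origin on the work surface. World frame = base frame: x ahead of the robot, y to its left, z up, the work surface at z = 0. Lengths are in mm, angles in rad, forces in N, time in s.
With the tool pointing down it reaches from about 300 to 775 mm from the base axis. Payload 14.6 kg.
Tool frame: the origin (TCP) lies midway between the tips of the shut fingers; the grasp point (between the pads) lies 19 mm behind it; z points along the fingers, y is the direction in which the jaws open and shut (so a half turn about z gives the same grasp; the last joint's range is limited). The gripper opens to 94 mm and grips with 3 to 60 N. Pads are 16 mm wide; open, the fingers measure 119 mm over their backs; the gripper's body (75 mm by 177 mm) begins 78 mm behind the grasp point.
Start: joints at [-1.273, 0.3, 1.521, -0, 1.321, -0.067], TCP at [196.212, -513.8, 205.446] pointing down, gripper open.
Joint ranges: [-3.03, 3.03], [-0.79, 2.21], [0.23, 2.52], [-1.04, 4.18], [0, 3.07], [-2.55, 2.55]. Speed limits (rad/s): [2.22, 2.22, 2.57, 3.14, 3.14, 3.14].

## Interface

Orientations are given as [roll, pitch, yaw] about the fixed x, y, z axes, in that order (R = Rz(yaw) Ry(pitch) Rx(roll)).
In Python, from cell import read_state, camera, get_calibration, sign_off gives the robot as it stands.
- The arm moves only by the tool carry_out, never from a script. Its argument "series" is a list of rows, each an object with "delta_pos": the shift along the world's x, y, z in mm, a list of three; "turn": the turn, a rotation vector about the world's x, y, z in rad, a list of three; "hand": the opening, from 0 (shut) to 1 (fully open). A call has 1 to 8 rows; each row is the pose to reach, as a shift and turn from the pose commanded when the call began; what a row does not reach only later rows make up. A row lasts 1/8 s, in which the tool goes at most 62.5 mm and 10.7 degrees, less where a joint would pass 70% of its speed; a pose out of reach is approached as far as the arm can. A call with a gripper value outside its range is refused whole. The fingers move at their own pace and stop on an object; "squeeze" is the grip in N (left out, the last holds). Time passes only in rows, so rows that repeat a pose let the fingers close. It gives the time, the measured TCP pose, the force and the opening at its end, in the units of the state.
- read_state(): the state, without advancing time (a new reading comes with each control period).
- camera(name): name is "side" or "top" or "wrist"; returns the picture (480x640x3 uint8, red, green, blue); there is no depth.
- get_calibration(name): a dict with "intrinsics" (3x3 intrinsics, pixels), "pose" (4x4, takes a point from camera to world coordinates). Camera axes: x right, y down, z forward; pixel columns grow to the right and rows downward; lengths in mm; the calibration is good to about 2 mm. A picture is of the moment at which its call begins: read the wrist's pose just before it. get_calibration takes no time and is no camera call; for the wrist camera it gives the pose at the moment of the call.
- sign_off(): hands the job in, once; it reports no verdict.
The state is a dict: "clock": time; "joints": joint angles; "qd": joint speeds; "effort": joint torques, N m; "eef_pos": TCP position; "eef_rot": TCP orientation; "wrist_force": force on the tool from outside, world axes, zero at the start; "moment": the same for the moment, N m; "finger_gap": finger opening in mm.
Only numpy, scipy, OpenCV 4.12 (cv2) and the standard library are available. Lean on these libraries where they do the work, as an engineer would, in place of code of your own. Each camera call takes 0.05 s, during which the arm holds its last target.

## Working session

There is one attempt and no reset: what is moved stays moved. The work goes in short steps, Python scripts to look and compute and a tool call to move; the robot and the scene stay as the last step left them, time stands still between calls to the robot, and variables do not carry over. Pictures are saved under pics/ and viewed, and the job is handed in when it is done.

Besides the shell and the picture viewer there is one more tool, called after "Emit:" as name(argument=value, ...) on one line, values as JSON. carry_out: Moves the arm, as the interface text tells. Its arguments: {"type":"object","properties":{"series":{"type":"array"},"squeeze":{"type":"number"}},"required":["series"]}

```bash
mkdir -p pics; ls
python3 - <<'E'
from cell import *
import cv2
print(read_state())
for n in ["top","side","wrist"]:
    c=get_calibration(n);print(n,c["intrinsics"],c["pose"])
    cv2.imwrite(f"pics/a_{n}.png",camera(n)[:,:,::-1])
E
```

```text
pics
{'clock': 0.0, 'joints': array([-1.27261426e+00,  3.00495958e-01,  1.52160221e+00, -3.68596374e-06,
        1.32069199e+00, -6.65881290e-02]), 'qd': array([-0.0002118 , -0.00213309, -0.00044722, -0.00145601, -0.00213746,
       -0.00086215]), 'effort': array([ 7.77313089e-04, -5.31810236e+01, -3.52733588e+01,  7.08359038e-02,
        2.43939750e-02, -1.45498775e-04]), 'eef_pos': array([ 196.12689237, -513.55322572,  204.86375815]), 'eef_rot': array([-3.14039757e+00, -7.61179854e-05,  3.64771069e-01]), 'wrist_force': array([ 0.40702219, -0.07038466, -0.6421097 ]), 'moment': array([0.01872369, 0.01016933, 0.00213796]), 'finger_gap': 93.94607751156089}
top [[545.91875481   0.         323.00509576]
 [  0.         545.91875481 244.85003405]
 [  0.           0.           1.        ]] [[ 2.85169817e-02 -9.96543207e-01  7.80283184e-02  3.44363380e+02]
 [-9.99547052e-01 -2.76776988e-02  1.18167636e-02 -1.49391430e+01]
 [-9.61627122e-03 -7.83299541e-02 -9.96881109e-01  1.42957430e+03]
 [ 0.00000000e+00  0.00000000e+00  0.00000000e+00  1.00000000e+00]]
side [[441.06377068   0.         315.89225562]
 [  0.         441.06377068 241.04519617]
 [  0.           0.           1.        ]] [[-7.71371640e-01 -3.31482174e-01  5.43236008e-01 -7.98536566e+01]
 [-6.36174323e-01  4.23621655e-01 -6.44846435e-01  6.10316841e+02]
 [-1.63714381e-02 -8.43009052e-01 -5.37650178e-01  5.59689244e+02]
 [ 0.00000000e+00  0.00000000e+00  0.00000000e+00  1.00000000e+00]]
wrist [[354.81099212   0.         319.30647734]
 [  0.         354.81099212 236.63642448]
 [  0.           0.           1.        ]] [[ 3.56033693e-01 -9.03271963e-01 -2.39457241e-01  2.66457135e+02]
 [-9.34472787e-01 -3.44361766e-01 -9.04189372e-02 -4.87356925e+02]
 [-7.87027587e-04  2.55958464e-01 -9.66687460e-01  3.85227318e+02]
 [ 0.00000000e+00  0.00000000e+00  0.00000000e+00  1.00000000e+00]]
```

View pics/a_top.png

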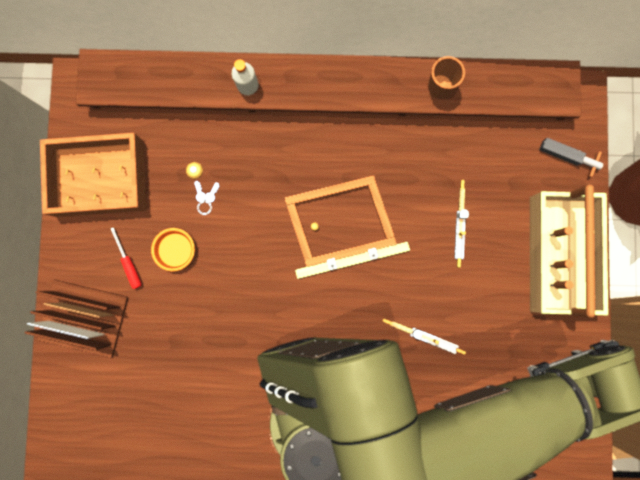

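View pics/a_side.png

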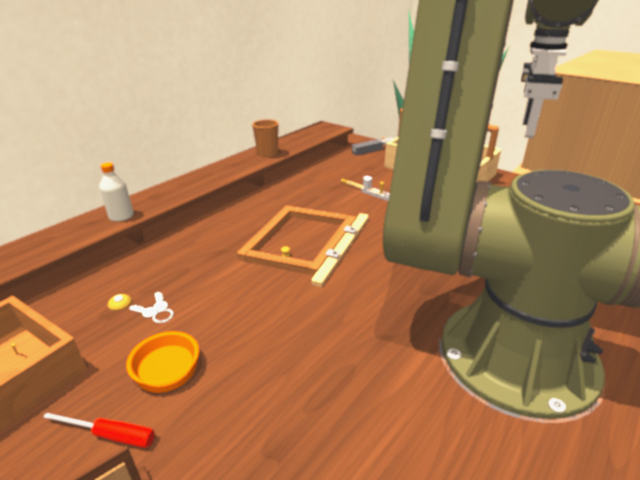

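View pics/a_wrist.png

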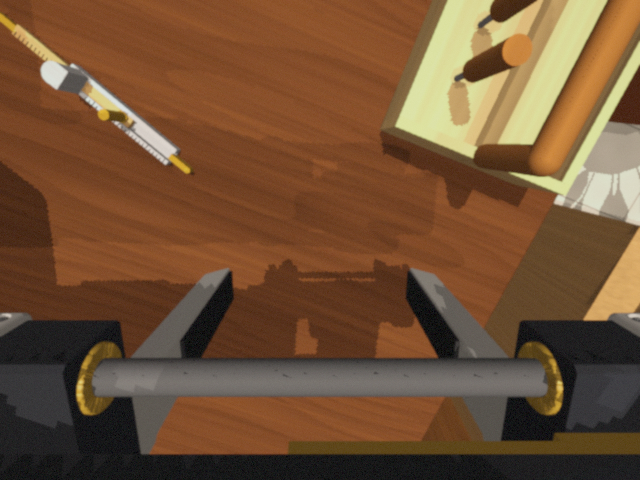

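```bash
cat > h.py <<'E'
import numpy as np, cv2
from cell import *
def ray(n,u,v,z,c=None):
    c=c or get_calibration(n);K=c["intrinsics"];T=np.array(c["pose"])
    d=T[:3,:3]@np.linalg.solve(K,[u,v,1.]);o=T[:3,3]
    return (o+d*(z-o[2])/d[2])[:2]
def proj(n,p,c=None):
    c=c or get_calibration(n);K=c["intrinsics"];T=np.array(c["pose"])
    q=T[:3,:3].T@(np.array(p)-T[:3,3]);q=K@q;return q[:2]/q[2]
E
python3 - <<'E'
import cv2
i=cv2.imread("pics/a_top.png")
cv2.imwrite("pics/b1.png",cv2.resize(i[165:285,275:435],None,fx=5,fy=5,interpolation=cv2.INTER_CUBIC))
cv2.imwrite("pics/b2.png",cv2.resize(i[170:280,420:500],None,fx=5,fy=5,interpolation=cv2.INTER_CUBIC))
E
```

```text
(no output)
```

View pics/b1.png

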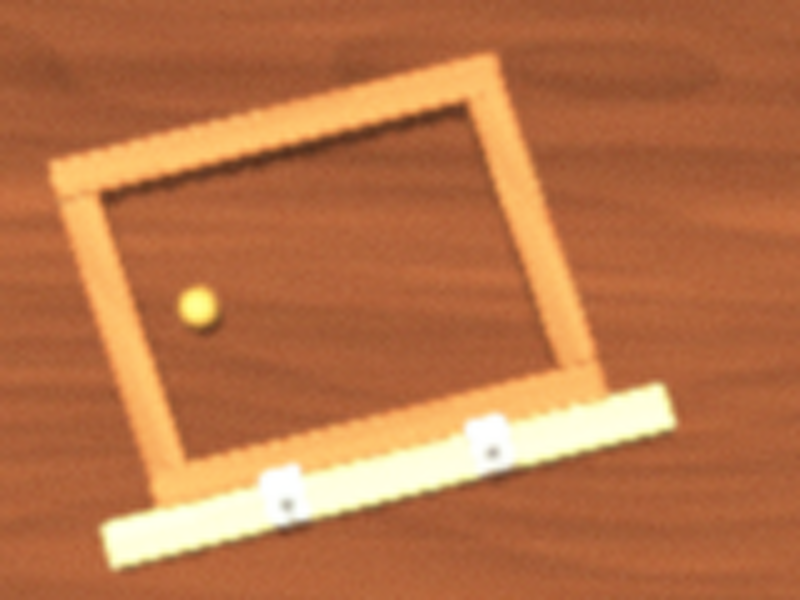

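View pics/b2.png

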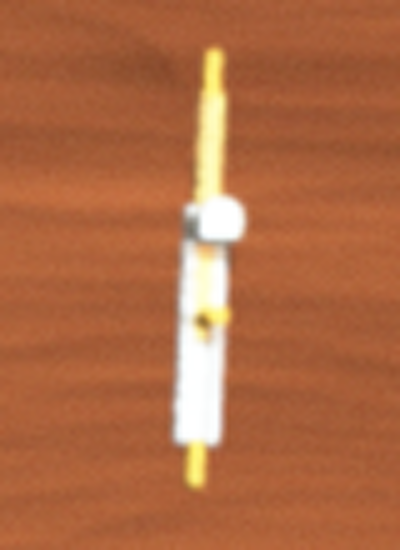

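Run:
```python
from h import *
for k,(u,v) in dict(fl=(102,192),fr=(470,100),nr=(560,370),nl=(185,464),ofl=(50,160),ofr=(497,55),onr=(606,392),onl=(155,505)).items():
    print(k,ray("top",275+(u-2)/5,165+(v-2)/5,20).round(1))
print('pull',ray("top",275+197/5,165+303/5,20).round(1))
for k,(u,v,z) in dict(heel=(195,488,7),pt=(214,48,7),blk=(226,217,42),pin=(220,318,42)).items():
    print(k,ray("top",420+(u-2)/5,170+(v-2)/5,z).round(1))
for k,(u,v,z) in dict(bell=(195,170,13),ring=(205,208,2),ash=(174,250,30)).items(): print(k,ray("top",u,v,z).round(1))
```

```text
fl [562.1  77.9]
fr [ 615.7 -112.7]
nr [ 475.5 -162.4]
nl [421.3  30.3]
ofl [578.2 105.6]
ofr [ 639.9 -126.3]
onr [ 464.7 -186.4]
onl [399.7  45.2]
pull [504.2  25.5]
heel [ 407.2 -352.1]
pt [ 639.2 -359.9]
blk [ 544.6 -358.3]
pin [ 492.7 -355.7]
bell [643.8 345. ]
ring [545.1 316.5]
ash [429.9 385.1]
```

Emit:
carry_out(series=[{"delta_pos":[50,22,0],"turn":[0,0,-0.06],"hand":1},{"delta_pos":[100,45,0],"turn":[0,0,-0.12],"hand":1},{"delta_pos":[150,67,0],"turn":[0,0,-0.18],"hand":0.8},{"delta_pos":[200,90,0],"turn":[0,0,-0.24],"hand":0.6},{"delta_pos":[250,112,0],"turn":[0,0,-0.3],"hand":0.5},{"delta_pos":[300,134,0],"turn":[0,0,-0.36],"hand":0.5},{"delta_pos":[349,156,0],"turn":[0,0,-0.4],"hand":0.5},{"delta_pos":[349,156,0],"turn":[0,0,-0.4],"hand":0.5}])

```text
clock: 1.15
eef_pos: [547.5, -355.6, 204.3]
eef_rot: [-3.141, 0.001, -0.032]
wrist_force: [-0.7, -0.4, -0.3]
finger_gap: 47.0
```

Run:
```python
from h import *
s=read_state();print(s['clock'],s['eef_pos'],s['eef_rot'],s['qd'])
i=camera("wrist")[:,:,::-1]
cv2.imwrite("pics/c.png",i)
```

```text
1.15 [ 547.53883433 -355.61035392  204.31193125] [-3.14065080e+00  8.48199814e-04 -3.18989982e-02] [-0.0662232  -0.03634745  0.05171963 -0.01258037 -0.00816886 -0.05499534]
```

View pics/c.png

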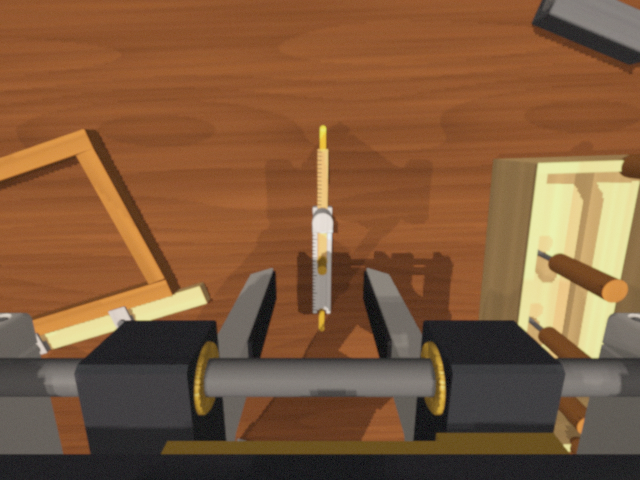

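Run:
```python
from h import *
i=cv2.imread("pics/c.png")
cv2.imwrite("pics/c1.png",cv2.resize(i[115:340,270:375],None,fx=2.6,fy=2.6,interpolation=cv2.INTER_CUBIC))
cv2.imwrite("pics/c2.png",cv2.resize(i[195:335,290:355],None,fx=4.2,fy=4.2,interpolation=cv2.INTER_CUBIC))
```

```text
(no output)
```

View pics/c2.png

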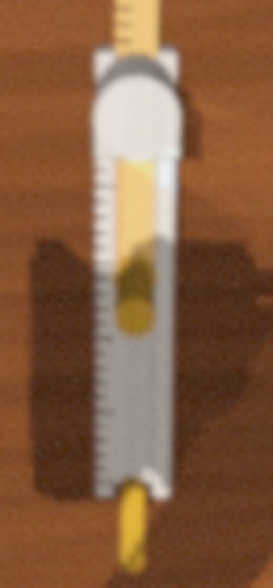

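Run:
```python
from h import *
f=lambda u,v,z:ray("wrist",290+(u-1.6)/4.2,195+(v-1.6)/4.2,z)
for k,a in dict(ch33=(136.5,50,11),chm90=(132,495,11),blkf=(137,157,42),blkr=(138,76,42),pin=(135,316,42),heeltip=(132,574,7)).items():print(k,f(*a).round(1))
print('pt',ray("wrist",323,125.5,7))
```

```text
ch33 [ 555.1 -360. ]
chm90 [ 431.3 -354.9]
blkf [ 534.9 -359.3]
blkr [ 554.4 -360.2]
pin [ 494.9 -357.6]
heeltip [ 404.8 -354.1]
pt [ 637.65243561 -363.58092415]
```

Emit:
carry_out(series=[{"delta_pos":[0,-2.3,-50],"turn":[0,0,-0.006],"hand":0.5},{"delta_pos":[0,-2.3,-100],"turn":[0,0,-0.006],"hand":0.5},{"delta_pos":[0,-2.3,-145],"turn":[0,0,-0.006],"hand":0.45},{"delta_pos":[0,-2.3,-180],"turn":[0,0,-0.006],"hand":0.45},{"delta_pos":[0,-2.3,-195],"turn":[0,0,-0.006],"hand":0.45},{"delta_pos":[0,-2.3,-197],"turn":[0,0,-0.006],"hand":0.45},{"delta_pos":[0,-2.3,-197],"turn":[0,0,-0.006],"hand":0.45}], squeeze=30)

```text
clock: 2.08
eef_pos: [545.6, -360.7, 10.0]
eef_rot: [3.14, -0.002, -0.041]
wrist_force: [-0.3, 0.3, -0.4]
finger_gap: 42.1
```

Run:
```python
from h import *
s=read_state();print(s['clock'],s['eef_pos'],s['eef_rot'],s['wrist_force'])
i=camera("wrist")[:,:,::-1]
cv2.imwrite("pics/d.png",i)
```

```text
2.075 [ 545.6187038  -360.74337693    9.96201243] [ 3.14044846e+00 -1.65721949e-03 -4.14252320e-02] [-0.28116912  0.31321185 -0.39766254]
```

View pics/d.png

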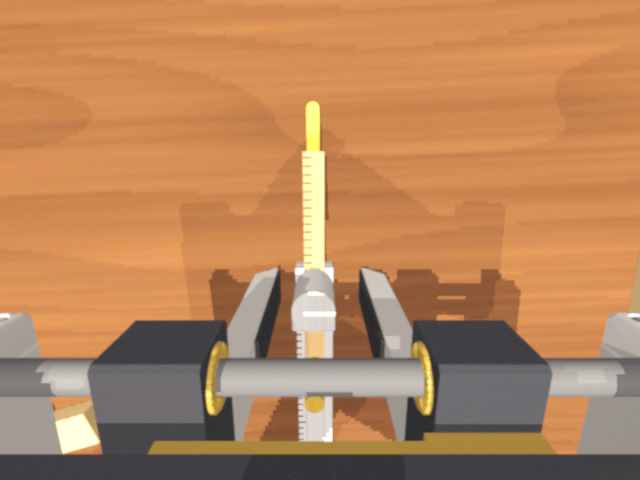

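Emit:
carry_out(series=[{"delta_pos":[0,1,-1],"turn":[0,0,0],"hand":0.1},{"delta_pos":[0,1,-1],"turn":[0,0,0],"hand":0.1},{"delta_pos":[0,1,-1],"turn":[0,0,0],"hand":0.1},{"delta_pos":[0,1,-1],"turn":[0,0,0],"hand":0.1}], squeeze=30)

```text
clock: 2.62
eef_pos: [545.3, -359.1, 7.8]
eef_rot: [3.141, -0.0, -0.041]
wrist_force: [0.3, 0.9, 3.1]
finger_gap: 19.9
```

Emit:
carry_out(series=[{"delta_pos":[0,1,50],"turn":[0,0,0],"hand":0.1},{"delta_pos":[-2,45,90],"turn":[0,0,0.15],"hand":0.1},{"delta_pos":[-4,95,110],"turn":[0,0,0.33],"hand":0.1},{"delta_pos":[-7,145,110],"turn":[0,0,0.51],"hand":0.1},{"delta_pos":[-10,195,110],"turn":[0,0,0.69],"hand":0.1},{"delta_pos":[-13,245,110],"turn":[0,0,0.87],"hand":0.1},{"delta_pos":[-16,295,110],"turn":[0,0,1.05],"hand":0.1},{"delta_pos":[-19,338,110],"turn":[0,0,1.23],"hand":0.1}])

```text
clock: 3.62
eef_pos: [525.8, -19.4, 117.3]
eef_rot: [-3.141, 0.0, 1.195]
wrist_force: [1.1, 1.5, -1.2]
finger_gap: 19.7
```

Emit:
carry_out(series=[{"delta_pos":[0,0,0],"turn":[0,0,0.036],"hand":0.1},{"delta_pos":[0,0,0],"turn":[0,0,0.036],"hand":0.1}])

```text
clock: 3.88
eef_pos: [526.2, -21.5, 117.3]
eef_rot: [-3.141, 0.0, 1.224]
wrist_force: [0.1, -1.5, -2.2]
finger_gap: 19.7
```

Run:
```python
from h import *
s=read_state();print(s['clock'],s['eef_pos'],s['eef_rot'],s['wrist_force'])
i=camera("wrist")[:,:,::-1]
cv2.imwrite("pics/e.png",i)
np.savez("e.npz",K=get_calibration("wrist")["intrinsics"],T=get_calibration("wrist")["pose"])
```

```text
3.875 [526.21972411 -21.45846444 117.34540836] [-3.14148676e+00  2.03733595e-04  1.22377427e+00] [ 0.11024735 -1.50762972 -2.16553095]
```

View pics/e.png

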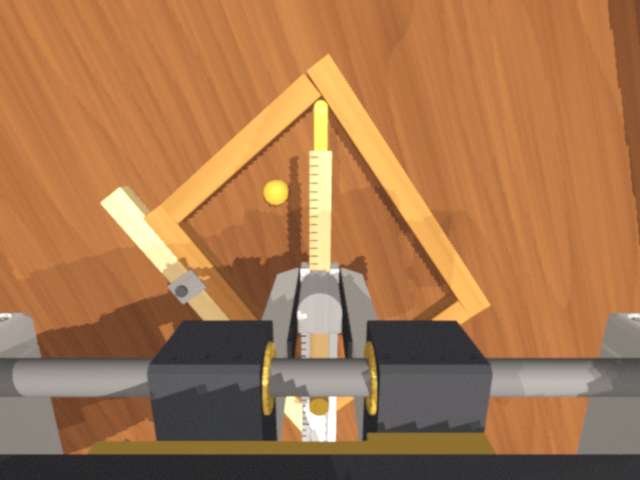

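Run:
```python
from h import *
i=cv2.imread("pics/e.png")
a=[cv2.resize(i[y:y+60,x:x+60],None,fx=6,fy=6,interpolation=cv2.INTER_CUBIC) for x,y in [(290,50),(140,190)]]
b=cv2.resize(i[260:320,430:500],None,fx=6,fy=6,interpolation=cv2.INTER_CUBIC)
cv2.imwrite("pics/e1.png",np.hstack(a)); cv2.imwrite("pics/e2.png",b)
```

```text
(no output)
```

View pics/e1.png

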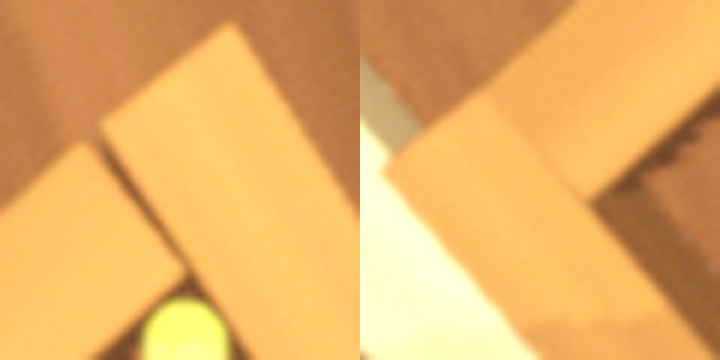

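View pics/e2.png

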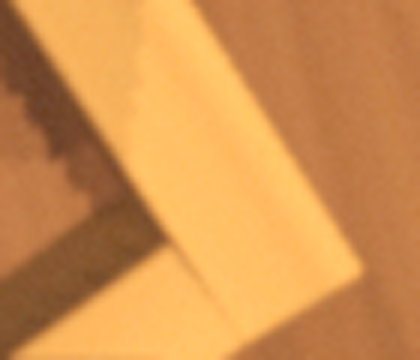

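Run:
```python
from h import *
d=np.load("e.npz");c=dict(intrinsics=d["K"],pose=d["T"])
P={}
for k,(u,v,z) in dict(fl=(320.8,94.9,20),nl=(177.8,222.8,20),fr=(457.5,299.5,20),ofl=(327.8,53.1,20),ofr=(490,304.2,20),pull=(276,192,20)).items():
    P[k]=ray("w",u,v,z,c);print(k,P[k].round(1))
e=(P['fl']-P['fr']);ey=e/np.linalg.norm(e);ex=np.array([ey[1],-ey[0]])
print('railwidth',np.linalg.norm(e),np.linalg.norm(P['ofl']-P['ofr']),'yaw',np.arctan2(ex[1],ex[0]))
w=P['fl']-P['nl'];print('x',w@ex,'shift',w@ey)
nr=P['nl']-200*ey;o=P['nl']-100*ey+75*ex
print('nr',nr,'o',o,'pull',(P['pull']-o)@ex,(P['pull']-o)@ey)
dg=P['fl']-nr;print('d1',np.linalg.norm(dg),np.arctan2(dg[1],dg[0]),'mid',(P['fl']+nr)/2)
dg=P['nl']-P['fr'];print('d2',np.linalg.norm(dg),np.arctan2(dg[1],dg[0]),'mid',(P['nl']+P['fr'])/2)
# tip of tongue
print('tip guess proj', [proj('w',list((np.array(P['fl'])))+[z],c) for z in (20,)])
```

```text
fl [565.1  79.2]
nl [424.7  28.3]
fr [ 618.7 -113.4]
ofl [579.2 103.6]
ofr [ 643.7 -127.1]
pull [507.8  24.3]
railwidth 199.8835169026634 239.55364555673623 yaw 0.27181248751887915
x 148.85404286465416 shift 11.369143293792831
nr [ 478.4236065  -164.39349698] o [523.82226443 -47.92907383] pull 3.981710685452885 73.87273910195994
d1 258.52357883547916 1.2290446563559185 mid [521.74414087 -42.60703835]
d2 240.19824132224016 2.5109861517842447 mid [521.72850431 -42.55093509]
tip guess proj [array([320.8,  94.9])]
```

Emit:
carry_out(series=[{"delta_pos":[1.9,-1.2,-40],"turn":[0,0,0.005],"hand":0.1},{"delta_pos":[1.9,-1.2,-75],"turn":[0,0,0.005],"hand":0.1},{"delta_pos":[1.9,-1.2,-88],"turn":[0,0,0.005],"hand":0.1},{"delta_pos":[1.9,-1.2,-88],"turn":[0,0,0.005],"hand":0.1}])

```text
clock: 4.42
eef_pos: [528.1, -22.9, 29.4]
eef_rot: [-3.141, 0.0, 1.228]
wrist_force: [0.0, -0.8, -2.2]
finger_gap: 19.5
```

```bash
cat > snap.py <<'E'
import sys
from h import *
s=read_state();print(s['clock'],s['eef_pos'].round(1),s['eef_rot'].round(4),s['wrist_force'].round(1),s['finger_gap'].round(2))
c=get_calibration("wrist")
i=camera("wrist")[:,:,::-1]; t=sys.argv[1]
np.savez(t+".npz",K=c["intrinsics"],T=c["pose"])
cv2.imwrite(f"pics/{t}.png",i)
E
python3 snap.py f
```

```text
Traceback (most recent call last):
  File "snap.py", line 3, in <module>
    s=read_state();print(s['clock'],s['eef_pos'].round(1),s['eef_rot'].round(4),s['wrist_force'].round(1),s['finger_gap'].round(2))
                                                                                                          ^^^^^^^^^^^^^^^^^^^^^
AttributeError: 'float' object has no attribute 'round'
```

```bash
sed -i "s/s\['finger_gap'\].round(2)/round(s['finger_gap'],2)/" snap.py; python3 snap.py f
```

```text
4.425 [528.1 -22.9  29.4] [-3.1408e+00  2.0000e-04  1.2283e+00] [ 0.  -0.8 -2.2] 19.54
```

View pics/f.png

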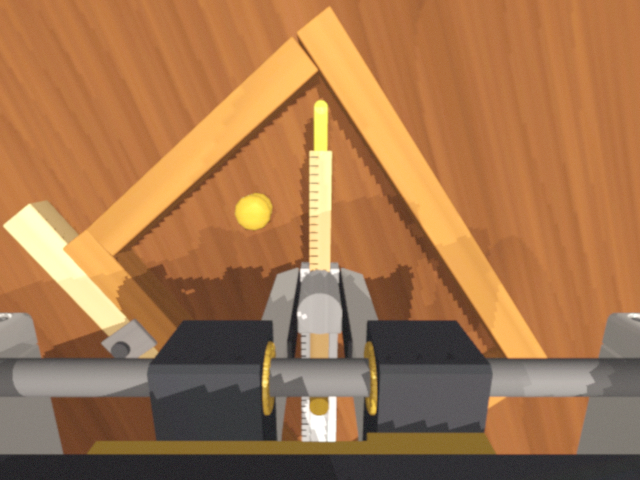

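Run:
```python
from h import *
d=np.load("f.npz");c=dict(intrinsics=d["K"],pose=d["T"])
print('tip',ray('w',320.8,100.5,28.5,c),'fl',ray('w',317.5,69,20,c), 'nl',ray('w',114,255,20,c),'pull',ray('w',253,211,20,c))
t=np.array([np.cos(1.2283),np.sin(1.2283)]); print(np.array([528.1,-22.9])+t*(90+3),)
```

```text
tip [561.14649065  65.13459339] fl [564.83032745  80.21993382] nl [424.98469783  28.38172375] pull [507.95494262  25.33589313]
[559.33307111  64.69848896]
```

Emit:
carry_out(series=[{"delta_pos":[-1.6,0.6,-8],"turn":[0,0,0.004],"hand":0.1},{"delta_pos":[-1.6,0.6,-16],"turn":[0,0,0.004],"hand":0.1},{"delta_pos":[-1.6,0.6,-20],"turn":[0,0,0.004],"hand":0.1},{"delta_pos":[-1.6,0.6,-21.3],"turn":[0,0,0.004],"hand":0.1},{"delta_pos":[-1.6,0.6,-21.3],"turn":[0,0,0.004],"hand":0.1}])

```text
clock: 5.1
eef_pos: [526.6, -21.7, 8.2]
eef_rot: [3.142, 0.0, 1.234]
wrist_force: [-0.3, -0.0, -2.0]
finger_gap: 19.5
```

```bash
python3 snap.py g
```

```text
5.1 [526.6 -21.7   8.2] [3.1416 0.     1.2338] [-0.3 -0.  -2. ] 19.5
```

View pics/g.png

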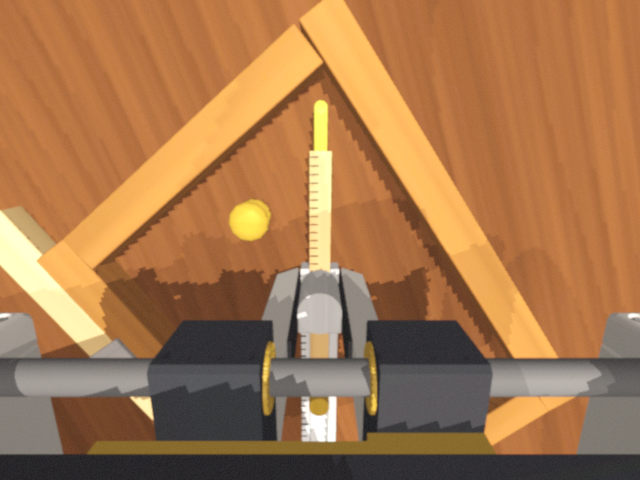

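Run:
```python
from h import *
d=np.load("g.npz");c=dict(intrinsics=d["K"],pose=d["T"])
tip=ray('w',320.8,100.5,8,c);fl=ray('w',321.5,65.5,20,c);nl=ray('w',94,270,20,c)
print(tip,fl,nl,fl-tip,np.linalg.norm(fl-tip))
ey=np.array([-.2685,.9633]);nr=nl-200*ey;print(nr,np.linalg.norm(fl-nr),(fl+nr)/2)
```

```text
[559.12956938  66.41223133] [563.66923485  78.61817448] [424.40550959  27.39917329] [ 4.53966547 12.20594316] 13.022811174751055
[ 478.10550959 -165.26082671] 258.45331939241805 [520.88737222 -43.32132611]
```

Emit:
carry_out(series=[{"delta_pos":[0,0,-0.8],"turn":[0,0,0],"hand":0.1},{"delta_pos":[0,0,-0.8],"turn":[0,0,0],"hand":0.35},{"delta_pos":[0,0,-0.8],"turn":[0,0,0],"hand":0.35},{"delta_pos":[0,0,2],"turn":[0,0,0],"hand":0.35},{"delta_pos":[0,0,30],"turn":[0,0,0],"hand":0.5},{"delta_pos":[-2,-6,60],"turn":[0,0,-0.1],"hand":0.8},{"delta_pos":[-4,-12,75],"turn":[0,0,-0.28],"hand":0.9},{"delta_pos":[-6,-18,75],"turn":[0,0,-0.46],"hand":0.9}])

```text
clock: 6.15
eef_pos: [521.1, -40.0, 84.7]
eef_rot: [3.14, -0.002, 0.768]
wrist_force: [-0.1, 0.3, -0.2]
finger_gap: 69.6
```

Emit:
carry_out(series=[{"delta_pos":[-2,-4.9,0],"turn":[0,0,-0.18],"hand":0.9},{"delta_pos":[-2,-4.9,0],"turn":[0,0,-0.36],"hand":0.9},{"delta_pos":[-2,-4.9,0],"turn":[0,0,-0.54],"hand":0.9},{"delta_pos":[-2,-4.9,0],"turn":[0,0,-0.72],"hand":0.9},{"delta_pos":[-2,-4.9,0],"turn":[0,0,-0.9],"hand":0.9},{"delta_pos":[-2,-4.9,0],"turn":[0,0,-1.08],"hand":0.9},{"delta_pos":[-2,-4.9,0],"turn":[0,0,-1.111],"hand":0.9},{"delta_pos":[-2,-4.9,0],"turn":[0,0,-1.111],"hand":0.9}])

```text
clock: 7.15
eef_pos: [518.5, -44.6, 83.2]
eef_rot: [-3.142, -0.0, -0.334]
wrist_force: [0.0, 0.1, -0.3]
finger_gap: 84.5
```

```bash
python3 snap.py i
```

```text
7.15 [518.5 -44.6  83.2] [-3.1416e+00 -1.0000e-04 -3.3410e-01] [ 0.   0.1 -0.3] 84.5
```

View pics/i.png

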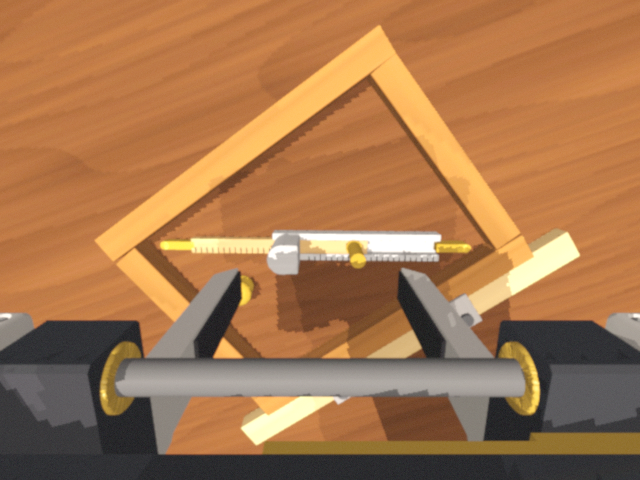

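Run:
```python
from h import *
i=cv2.imread("pics/i.png")
cv2.imwrite("pics/i1.png",np.hstack([cv2.resize(i[215:285,100:170],None,fx=5.5,fy=5.5,interpolation=cv2.INTER_CUBIC),cv2.resize(i[215:285,460:530],None,fx=5.5,fy=5.5,interpolation=cv2.INTER_CUBIC)]))
cv2.imwrite("pics/i2.png",cv2.resize(i[215:285,260:380],None,fx=6,fy=6,interpolation=cv2.INTER_CUBIC))
```

```text
(no output)
```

View pics/i1.png

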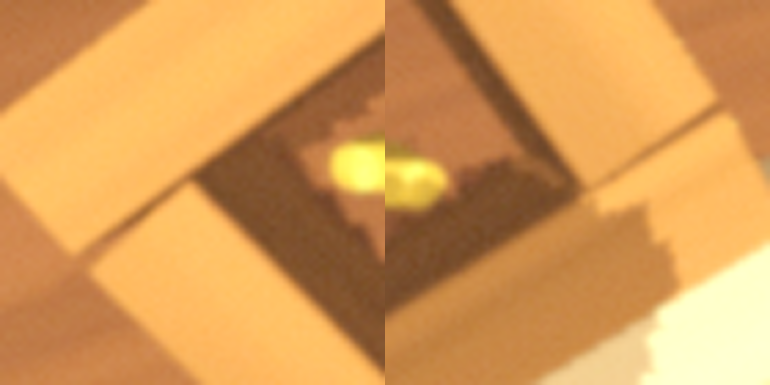

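View pics/i2.png

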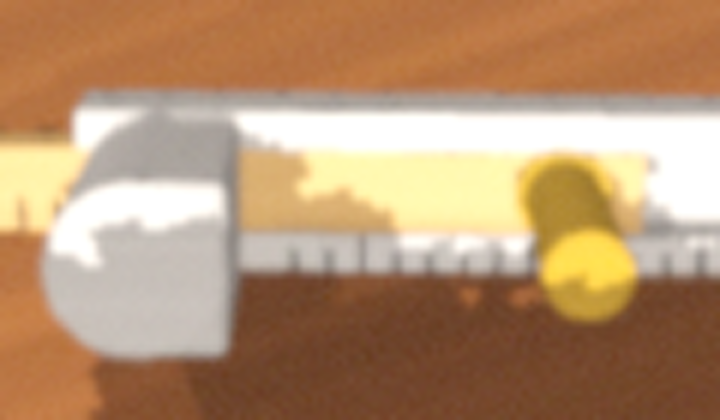

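Run:
```python
from h import *
d=np.load("i.npz");c=dict(intrinsics=d["K"],pose=d["T"])
r=lambda u,v,z:ray('w',u,v,z,c)
P=dict(fl=r(134.9,248,20),nr=r(496.4,249.5,20),tip=r(160.4,245.4,7),heel=r(471.3,249.2,7),blk=r(283.1,259.7,42),pin=r(357.9,261,42))
T=np.array([518.5,-44.6]);a=-.3341+np.pi/2;e=np.array([np.cos(a),np.sin(a)]);n=np.array([-e[1],e[0]])
for k,p in P.items(): print(k,p.round(1),'along',((p-T)@e).round(1),'left',((p-T)@n).round(1))
print(np.linalg.norm(P['fl']-P['nr']),np.linalg.norm(P['tip']-P['heel']))
```

```text
fl [564.1  79.6] along 132.3 left -2.4
nr [ 478.  -164.7] along -126.7 left -1.1
tip [558.3  68.4] along 119.8 left -0.5
heel [ 478.5 -151.9] along -114.5 left 2.6
blk [527.2 -22.2] along 24.0 left -0.9
pin [510.2 -68.4] along -25.2 left 0.1
258.98831609589627 234.38447041126835
```

Emit:
carry_out(series=[{"delta_pos":[0.7,1.9,-30],"turn":[0,0,-0.006],"hand":0.9},{"delta_pos":[0.7,1.9,-55],"turn":[0,0,-0.006],"hand":0.85},{"delta_pos":[0.7,1.9,-66],"turn":[0,0,-0.006],"hand":0.8},{"delta_pos":[0.7,1.9,-67],"turn":[0,0,-0.006],"hand":0.75},{"delta_pos":[0.7,1.9,-67],"turn":[0,0,-0.006],"hand":0.7},{"delta_pos":[0.7,1.9,-67],"turn":[0,0,-0.006],"hand":0.66},{"delta_pos":[0.7,1.9,-67],"turn":[0,0,-0.006],"hand":0.63},{"delta_pos":[0.7,1.9,-67],"turn":[0,0,-0.006],"hand":0.6}], squeeze=5)

```text
clock: 8.2
eef_pos: [519.9, -42.6, 16.9]
eef_rot: [-3.141, -0.002, -0.343]
wrist_force: [1.1, 3.1, 6.5]
finger_gap: 56.8
```

Emit:
carry_out(series=[{"delta_pos":[0,0,0],"turn":[0,0,0],"hand":0.58},{"delta_pos":[0,0,0],"turn":[0,0,0],"hand":0.56},{"delta_pos":[0,0,0],"turn":[0,0,0],"hand":0.54},{"delta_pos":[0,0,0],"turn":[0,0,0],"hand":0.52},{"delta_pos":[0,0,0],"turn":[0,0,0],"hand":0.5}])

```text
clock: 8.82
eef_pos: [519.9, -42.6, 17.0]
eef_rot: [-3.141, -0.002, -0.343]
wrist_force: [0.8, 2.9, 6.1]
finger_gap: 47.1
```

```bash
python3 snap.py j
```

```text
8.825 [519.9 -42.6  17. ] [-3.1409e+00 -1.8000e-03 -3.4310e-01] [0.8 2.9 6.1] 47.12
```

View pics/j.png

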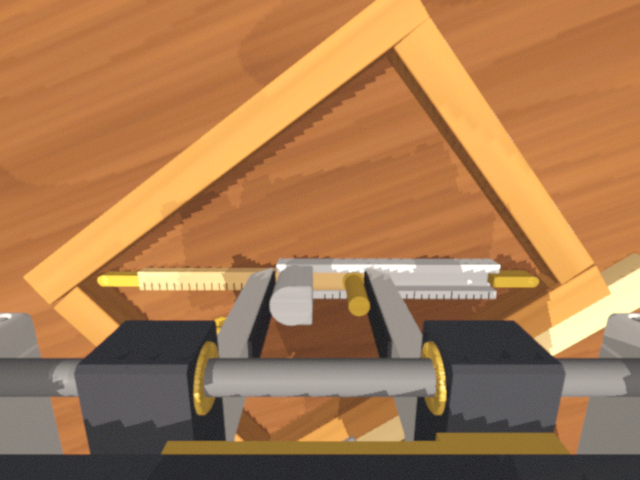

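Emit:
carry_out(series=[{"delta_pos":[0,0,2],"turn":[0,0,0],"hand":0.5},{"delta_pos":[0,0,3],"turn":[0,0,0],"hand":0.5}])

```text
clock: 9.12
eef_pos: [519.0, -42.7, 19.1]
eef_rot: [3.141, 0.001, -0.343]
wrist_force: [0.2, 0.4, -1.5]
finger_gap: 47.1
```

Emit:
carry_out(series=[{"delta_pos":[0,0,0],"turn":[0,0,0],"hand":0.485},{"delta_pos":[0,0,0],"turn":[0,0,0],"hand":0.47},{"delta_pos":[0,0,0],"turn":[0,0,0],"hand":0.455},{"delta_pos":[0,0,0],"turn":[0,0,0],"hand":0.44}])

```text
clock: 9.62
eef_pos: [519.2, -42.7, 19.1]
eef_rot: [-3.142, -0.0, -0.343]
wrist_force: [0.3, 1.2, -1.4]
finger_gap: 41.5
```

```bash
python3 snap.py k
```

```text
9.625 [519.2 -42.7  19.1] [-3.1416 -0.     -0.3431] [ 0.3  1.2 -1.4] 41.53
```

View pics/k.png

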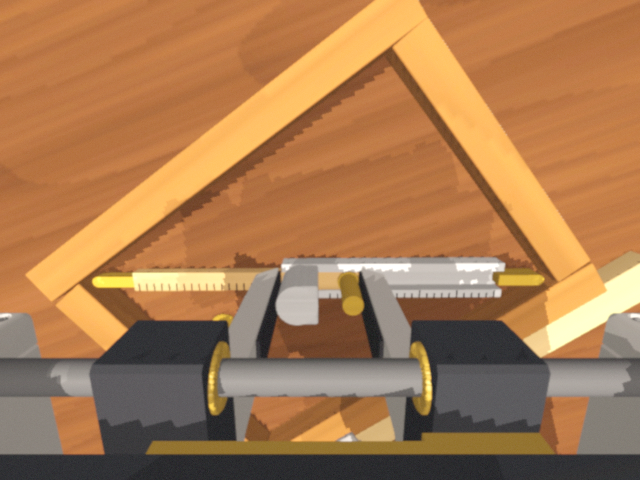

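Emit:
carry_out(series=[{"delta_pos":[0,0,0],"turn":[0,0,0],"hand":0.43},{"delta_pos":[0,0,0],"turn":[0,0,0],"hand":0.42},{"delta_pos":[0,0,0],"turn":[0,0,0],"hand":0.41}])

```text
clock: 10.05
eef_pos: [519.4, -42.9, 19.3]
eef_rot: [3.141, -0.001, -0.343]
wrist_force: [2.2, -3.3, -2.1]
finger_gap: 38.5
```

Emit:
carry_out(series=[{"delta_pos":[0,0,0],"turn":[0,0,0],"hand":0.4},{"delta_pos":[0,0,0],"turn":[0,0,0],"hand":0.39}])

```text
clock: 10.3
eef_pos: [519.3, -42.8, 19.2]
eef_rot: [3.142, -0.0, -0.343]
wrist_force: [1.3, -2.3, -1.8]
finger_gap: 37.3
```

```bash
python3 snap.py l
python3 - <<'E'
import cv2,numpy as np
i=cv2.imread("pics/l.png")
cv2.imwrite("pics/l1.png",np.hstack([cv2.resize(i[250:320,40:120],None,fx=4.8,fy=4.8,interpolation=cv2.INTER_CUBIC),cv2.resize(i[250:320,520:600],None,fx=4.8,fy=4.8,interpolation=cv2.INTER_CUBIC)]))
E
```

```text
10.3 [519.3 -42.8  19.2] [ 3.1415e+00 -3.0000e-04 -3.4330e-01] [ 1.3 -2.3 -1.8] 37.27
```

View pics/l1.png

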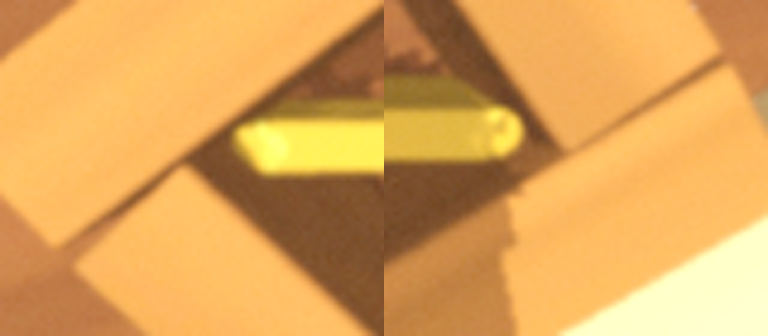

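Run:
```python
from h import *
d=np.load("l.npz");c=dict(intrinsics=d["K"],pose=d["T"])
r=lambda u,v,z:ray('w',u,v,z,c)
fl=r(40+185/4.8,250+165/4.8,20);nr=r(520+(573-384)/4.8,250+152/4.8,20)
for zz in (7,14):
  p=proj('w',[*fl,zz],c);q=proj('w',[*nr,zz],c);print(zz,(p-[40,250])*4.8,(q-[520,250])*4.8+[384,0])
tip=r(40+248/4.8,250+150/4.8,7+0);heel=r(520+(520-384)/4.8,250+130/4.8,7)
a=-.343+np.pi/2;e=np.array([np.cos(a),np.sin(a)]);n=np.array([-e[1],e[0]])
print('fl-tip',(fl-tip)@e,(fl-tip)@n,'heel-nr',(heel-nr)@e,(heel-nr)@n,np.linalg.norm(fl-nr))
```

```text
7 [255.814179   123.35812201] [502.23583236 111.08214308]
14 [218.79887057 145.12476506] [539.22294697 132.46914605]
fl-tip -1.5072828551138626 -3.4305686430310285 heel-nr -2.532942775304202 2.42787249067144 260.62850157147847
```

Emit:
carry_out(series=[{"delta_pos":[0,0,-1],"turn":[0,0,0],"hand":0.39},{"delta_pos":[0,0,-2],"turn":[0,0,0],"hand":0.39},{"delta_pos":[0,0,-2],"turn":[0,0,0],"hand":0.385},{"delta_pos":[0,0,-2],"turn":[0,0,0],"hand":0.38}])

```text
clock: 10.85
eef_pos: [519.5, -42.7, 17.4]
eef_rot: [-3.141, -0.001, -0.343]
wrist_force: [2.5, -1.4, 4.7]
finger_gap: 36.8
```

Emit:
carry_out(series=[{"delta_pos":[0,0,0.6],"turn":[0,0,0],"hand":0.38},{"delta_pos":[0,0,0.8],"turn":[0,0,0],"hand":0.375},{"delta_pos":[0,0,0.8],"turn":[0,0,0],"hand":0.37}])

```text
clock: 11.22
eef_pos: [519.0, -42.6, 17.7]
eef_rot: [3.142, 0.001, -0.343]
wrist_force: [3.4, 0.3, -2.7]
finger_gap: 36.7
```

```bash
python3 snap.py m
python3 - <<'E'
import cv2,numpy as np
i=cv2.imread("pics/m.png")
cv2.imwrite("pics/m1.png",np.hstack([cv2.resize(i[250:320,40:120],None,fx=4.8,fy=4.8,interpolation=cv2.INTER_CUBIC),cv2.resize(i[250:320,520:600],None,fx=4.8,fy=4.8,interpolation=cv2.INTER_CUBIC)]))
E
```

```text
11.225 [519.  -42.6  17.7] [ 3.1416e+00  6.0000e-04 -3.4320e-01] [ 3.4  0.3 -2.7] 36.67
```

View pics/m1.png

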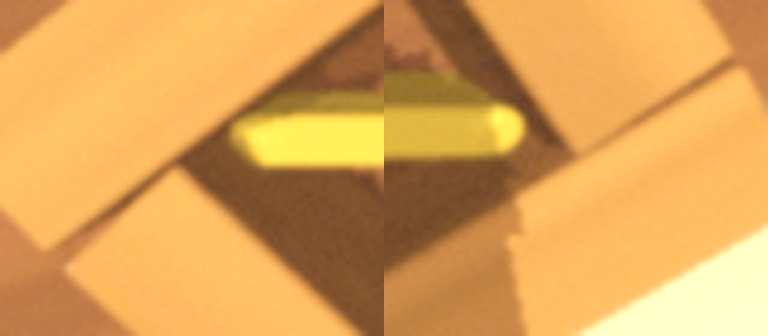

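Emit:
carry_out(series=[{"delta_pos":[0.5,-0.2,-0.3],"turn":[0,0,0],"hand":0.365},{"delta_pos":[0.5,-0.2,-0.3],"turn":[0,0,0],"hand":0.36}], squeeze=6.5)

```text
clock: 11.52
eef_pos: [519.4, -42.7, 17.5]
eef_rot: [3.142, 0.001, -0.343]
wrist_force: [0.4, 2.1, -1.0]
finger_gap: 36.7
```

Emit:
carry_out(series=[{"delta_pos":[0,0,0],"turn":[0,0,0],"hand":0.36},{"delta_pos":[0,0,0],"turn":[0,0,0],"hand":0.35},{"delta_pos":[0,0,0],"turn":[0,0,0],"hand":0.35},{"delta_pos":[0,0,0],"turn":[0,0,0],"hand":0.35}], squeeze=8)

```text
clock: 12.02
eef_pos: [519.5, -42.8, 17.5]
eef_rot: [-3.142, 0.0, -0.343]
wrist_force: [-1.5, 2.9, 0.2]
finger_gap: 36.2
```

Emit:
carry_out(series=[{"delta_pos":[0.1,0.3,0],"turn":[0,0,0],"hand":0.35},{"delta_pos":[0.1,0.3,0],"turn":[0,0,0],"hand":0.35},{"delta_pos":[0.1,0.3,0],"turn":[0,0,0],"hand":0.35},{"delta_pos":[0.1,0.3,0],"turn":[0,0,0],"hand":0.35}])

```text
clock: 12.52
eef_pos: [519.6, -42.7, 17.6]
eef_rot: [3.141, 0.0, -0.343]
wrist_force: [-3.3, -0.5, -0.9]
finger_gap: 36.5
```

```bash
python3 snap.py n
python3 - <<'E'
import cv2,numpy as np
i=cv2.imread("pics/n.png")
cv2.imwrite("pics/n1.png",np.hstack([cv2.resize(i[250:320,40:120],None,fx=4.8,fy=4.8,interpolation=cv2.INTER_CUBIC),cv2.resize(i[250:320,520:600],None,fx=4.8,fy=4.8,interpolation=cv2.INTER_CUBIC)]))
E
```

```text
12.525 [519.6 -42.7  17.6] [ 3.1413e+00  3.0000e-04 -3.4320e-01] [-3.3 -0.5 -0.9] 36.52
```

View pics/n1.png

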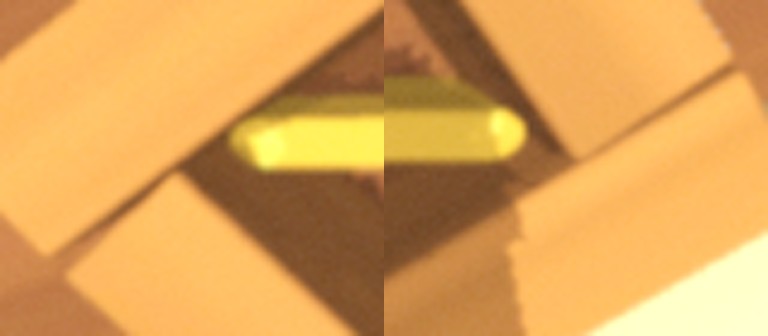

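Run:
```python
from h import *
d=np.load("n.npz");c=dict(intrinsics=d["K"],pose=d["T"])
r=lambda u,v,z:ray('w',u,v,z,c)
fl=r(40+180/4.8,250+172/4.8,20);nr=r(520+(580-384)/4.8,250+160/4.8,20)
for z in (7,9):
 tip=r(40+230/4.8,250+137/4.8,z);heel=r(520+(527-384)/4.8,250+133/4.8,z)
 a=-.343+np.pi/2;e=np.array([np.cos(a),np.sin(a)]);n=np.array([-e[1],e[0]])
 print('fl-tip',(fl-tip)@e,(fl-tip)@n,'heel-nr',(heel-nr)@e,(heel-nr)@n,np.linalg.norm(fl-nr),np.linalg.norm(tip-heel))
```

```text
fl-tip -2.7446836100524403 -0.9493552745562889 heel-nr -2.546635286851028 1.8850342069359391 259.8912014959129 265.18009222658225
fl-tip -1.3519839791726123 -0.15976808227214545 heel-nr -1.1597367419651516 1.0976078014313264 259.8912014959129 262.40049321094716
```

Emit:
carry_out(series=[{"delta_pos":[0,0,0],"turn":[0,0,0],"hand":0.55},{"delta_pos":[0,0,0],"turn":[0,0,0],"hand":0.6},{"delta_pos":[0,0,30],"turn":[0,0,0],"hand":0.6},{"delta_pos":[0,0,50],"turn":[0,0,0.15],"hand":0.6},{"delta_pos":[1,3,52],"turn":[0,0,0.33],"hand":0.6},{"delta_pos":[2,6,52],"turn":[0,0,0.51],"hand":0.5},{"delta_pos":[2.8,7.8,52],"turn":[0,0,0.69],"hand":0.45},{"delta_pos":[2.8,7.8,52],"turn":[0,0,0.87],"hand":0.45}], squeeze=30)

```text
clock: 13.58
eef_pos: [522.9, -34.6, 69.8]
eef_rot: [3.141, -0.001, 0.533]
wrist_force: [-0.1, 0.4, -0.9]
finger_gap: 42.6
```

Emit:
carry_out(series=[{"delta_pos":[0,0,0],"turn":[0,0,0.18],"hand":0.45},{"delta_pos":[0,0,0],"turn":[0,0,0.36],"hand":0.45},{"delta_pos":[0,0,0],"turn":[0,0,0.54],"hand":0.45},{"delta_pos":[0,0,-5],"turn":[0,0,0.703],"hand":0.45},{"delta_pos":[0,0,-10],"turn":[0,0,0.703],"hand":0.45}])

```text
clock: 14.2
eef_pos: [522.8, -34.7, 59.6]
eef_rot: [3.141, -0.0, 1.229]
wrist_force: [-0.2, -0.3, -0.0]
finger_gap: 42.4
```

```bash
python3 snap.py o
```

```text
14.2 [522.8 -34.7  59.6] [ 3.1409e+00 -2.0000e-04  1.2289e+00] [-0.2 -0.3 -0. ] 42.37
```

View pics/o.png

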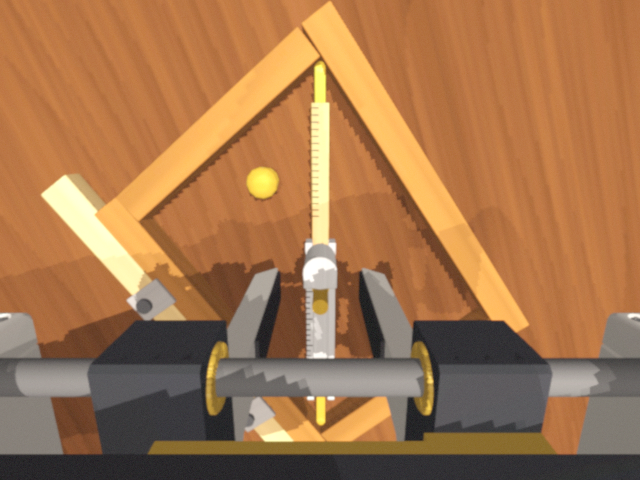

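Emit:
carry_out(series=[{"delta_pos":[0,0,-30],"turn":[0,0,0],"hand":0.45},{"delta_pos":[0,0,-47],"turn":[0,0,0],"hand":0.45},{"delta_pos":[0,0,-51.3],"turn":[0,0,0],"hand":0.4},{"delta_pos":[0,0,-51.3],"turn":[0,0,0],"hand":0.3},{"delta_pos":[0,0,-51.3],"turn":[0,0,0],"hand":0.1},{"delta_pos":[0,0,-51.3],"turn":[0,0,0],"hand":0.1},{"delta_pos":[0,0,-51.3],"turn":[0,0,0],"hand":0.1}])

```text
clock: 15.12
eef_pos: [523.3, -34.9, 9.0]
eef_rot: [3.14, -0.0, 1.23]
wrist_force: [2.8, -0.7, 3.9]
finger_gap: 19.6
```

Emit:
carry_out(series=[{"delta_pos":[0.7,1.9,0.3],"turn":[0,0,0],"hand":0.1},{"delta_pos":[1.3,3.8,0.5],"turn":[0,0,0],"hand":0.1},{"delta_pos":[2.3,6.6,0.5],"turn":[0,0,0],"hand":0.1}])

```text
clock: 15.5
eef_pos: [525.0, -28.3, 9.0]
eef_rot: [3.141, 0.0, 1.23]
wrist_force: [-0.5, -5.1, 5.2]
finger_gap: 19.7
```

Emit:
carry_out(series=[{"delta_pos":[1,2.8,0.7],"turn":[0,0,0],"hand":0.1},{"delta_pos":[2,5.7,0.7],"turn":[0,0,0],"hand":0.1},{"delta_pos":[3,8.5,0.7],"turn":[0,0,0],"hand":0.1},{"delta_pos":[4,11.3,0.7],"turn":[0,0,0],"hand":0.1},{"delta_pos":[5,14.1,0.7],"turn":[0,0,0],"hand":0.1},{"delta_pos":[6,17,0.7],"turn":[0,0,0],"hand":0.1},{"delta_pos":[7,19.8,0.7],"turn":[0,0,0],"hand":0.1},{"delta_pos":[7.3,20.7,0.7],"turn":[0,0,0],"hand":0.1}])

```text
clock: 16.5
eef_pos: [532.3, -7.3, 9.5]
eef_rot: [-3.142, -0.0, 1.23]
wrist_force: [1.6, -3.3, -3.3]
finger_gap: 19.9
```

Emit:
carry_out(series=[{"delta_pos":[-1,-2.8,5],"turn":[0,0,0],"hand":0.1},{"delta_pos":[-3,-5,35],"turn":[0,0,0],"hand":0.1},{"delta_pos":[-6,-8,60],"turn":[0,0,0.17],"hand":0.1},{"delta_pos":[-11,-11,60],"turn":[0,0,0.35],"hand":0.1},{"delta_pos":[-16,-14,60],"turn":[0,0,0.53],"hand":0.1},{"delta_pos":[-21,-17,60],"turn":[0,0,0.71],"hand":0.1},{"delta_pos":[-26,-20,60],"turn":[0,0,0.89],"hand":0.1},{"delta_pos":[-30,-21.8,60],"turn":[0,0,1.07],"hand":0.1}])

```text
clock: 17.5
eef_pos: [501.9, -29.4, 69.9]
eef_rot: [3.141, -0.0, 2.306]
wrist_force: [0.3, -0.3, -2.1]
finger_gap: 19.7
```

Emit:
carry_out(series=[{"delta_pos":[0,0,0],"turn":[0,0,0.18],"hand":0.1},{"delta_pos":[0,0,-20],"turn":[0,0,0.214],"hand":0.1},{"delta_pos":[0,0,-35],"turn":[0,0,0.214],"hand":0.1},{"delta_pos":[0,0,-38],"turn":[0,0,0.214],"hand":0.1},{"delta_pos":[0,0,-38],"turn":[0,0,0.214],"hand":0.1}])

```text
clock: 18.12
eef_pos: [502.3, -29.3, 31.7]
eef_rot: [3.142, -0.0, 2.513]
wrist_force: [0.6, -0.3, -2.2]
finger_gap: 19.8
```

```bash
python3 snap.py p
```

```text
18.125 [502.3 -29.3  31.7] [ 3.1415e+00 -1.0000e-04  2.5133e+00] [ 0.6 -0.3 -2.2] 19.76
```

View pics/p.png

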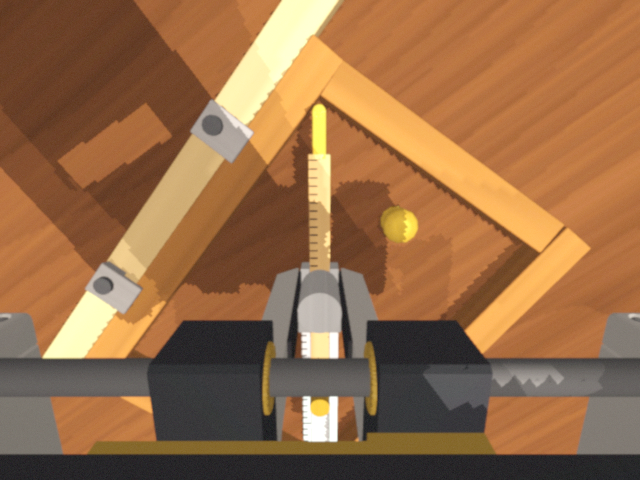

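Run:
```python
from h import *
i=cv2.imread("pics/p.png")
cv2.imwrite("pics/p1.png",cv2.resize(i[70:140,280:360],None,fx=6,fy=6,interpolation=cv2.INTER_CUBIC))
```

```text
(no output)
```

View pics/p1.png

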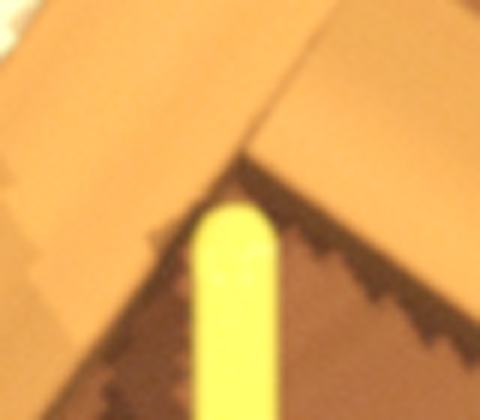

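Run:
```python
from h import *
d=np.load("p.npz");c=dict(intrinsics=d["K"],pose=d["T"])
a=2.5133;e=np.array([np.cos(a),np.sin(a)]);n=np.array([-e[1],e[0]])
T=np.array([502.3,-29.3])
nl=ray('w',320.2,95.7,20,c);tip=ray('w',319,103.7,30,c)
print(nl,tip,(nl-tip)@e,(nl-tip)@n,'tip from tcp',(tip-T)@e,(tip-T)@n,'nl',(nl-T)@e,(nl-T)@n)
fl=ray('w',545,250,20,c);print(fl)
```

```text
[424.73200622  28.13003969] [428.26695713  24.81478126] 4.808479730229284 -0.604432831126753 tip from tcp 91.7018533176646 -0.2666198844553759 nl 96.51033304789388 -0.8710527155821268
[565.59550833  82.90244669]
```

Emit:
carry_out(series=[{"delta_pos":[0.4,0.5,-10],"turn":[0,0,0],"hand":0.1},{"delta_pos":[0.4,0.5,-18],"turn":[0,0,0],"hand":0.1},{"delta_pos":[0.4,0.5,-21.5],"turn":[0,0,0],"hand":0.1},{"delta_pos":[0.4,0.5,-22.7],"turn":[0,0,0],"hand":0.1},{"delta_pos":[0.4,0.5,-22.7],"turn":[0,0,0],"hand":0.1}])

```text
clock: 18.8
eef_pos: [502.8, -28.8, 9.0]
eef_rot: [3.141, 0.0, 2.514]
wrist_force: [-0.9, -0.2, -0.3]
finger_gap: 19.7
```

Emit:
carry_out(series=[{"delta_pos":[0,0,0],"turn":[0,0,0],"hand":0.35},{"delta_pos":[0,0,0],"turn":[0,0,0],"hand":0.4},{"delta_pos":[0,0,25],"turn":[0,0,0],"hand":0.4},{"delta_pos":[4,-3,60],"turn":[0,0,-0.1],"hand":0.6},{"delta_pos":[9,-7,70],"turn":[0,0,-0.28],"hand":0.85},{"delta_pos":[14,-11,70],"turn":[0,0,-0.46],"hand":0.85},{"delta_pos":[17.9,-13.6,70],"turn":[0,0,-0.64],"hand":0.85},{"delta_pos":[17.9,-13.6,70],"turn":[0,0,-0.82],"hand":0.85}])

```text
clock: 19.8
eef_pos: [520.7, -42.6, 78.9]
eef_rot: [3.141, 0.0, 1.688]
wrist_force: [0.9, 1.0, -0.1]
finger_gap: 79.6
```

Emit:
carry_out(series=[{"delta_pos":[0,0,0],"turn":[0,0,-0.18],"hand":0.85},{"delta_pos":[0,0,0],"turn":[0,0,-0.36],"hand":0.85},{"delta_pos":[0,0,0],"turn":[0,0,-0.54],"hand":0.85},{"delta_pos":[0,0,0],"turn":[0,0,-0.72],"hand":0.85},{"delta_pos":[0,0,0],"turn":[0,0,-0.751],"hand":0.85},{"delta_pos":[0,0,0],"turn":[0,0,-0.751],"hand":0.85}], squeeze=5)

```text
clock: 20.55
eef_pos: [520.5, -42.4, 78.9]
eef_rot: [3.142, -0.0, 0.946]
wrist_force: [0.0, 0.7, -0.9]
finger_gap: 79.6
```

```bash
python3 snap.py q
```

```text
20.55 [520.5 -42.4  78.9] [ 3.1416 -0.      0.9459] [ 0.   0.7 -0.9] 79.56
```

View pics/q.png

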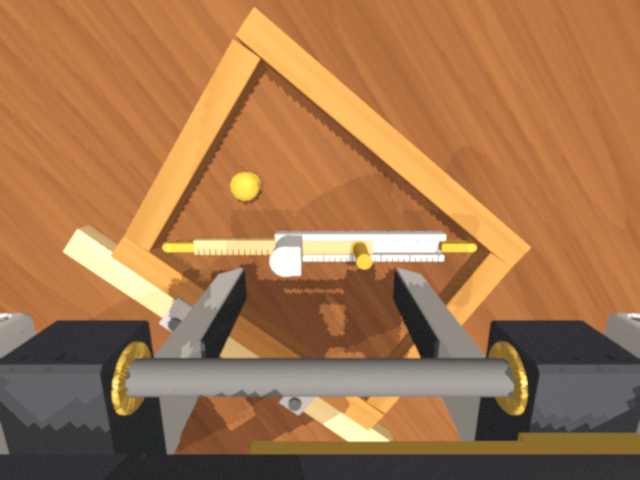

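Emit:
carry_out(series=[{"delta_pos":[0,0,-30],"turn":[0,0,-0.002],"hand":0.85},{"delta_pos":[0,0,-52],"turn":[0,0,-0.002],"hand":0.83},{"delta_pos":[0,0,-60.5],"turn":[0,0,-0.002],"hand":0.8},{"delta_pos":[0,0,-60.5],"turn":[0,0,-0.002],"hand":0.76},{"delta_pos":[0,0,-60.5],"turn":[0,0,-0.002],"hand":0.73},{"delta_pos":[0,0,-60.5],"turn":[0,0,-0.002],"hand":0.7},{"delta_pos":[0,0,-60.5],"turn":[0,0,-0.002],"hand":0.68},{"delta_pos":[0,0,-60.5],"turn":[0,0,-0.002],"hand":0.66}])

```text
clock: 21.6
eef_pos: [520.7, -42.3, 19.0]
eef_rot: [3.141, -0.0, 0.941]
wrist_force: [-3.3, 1.6, 6.7]
finger_gap: 62.2
```

Emit:
carry_out(series=[{"delta_pos":[0,0,0],"turn":[0,0,0],"hand":0.65},{"delta_pos":[0,0,0],"turn":[0,0,0],"hand":0.64},{"delta_pos":[0,0,0],"turn":[0,0,0],"hand":0.63}])

```text
clock: 21.98
eef_pos: [520.6, -42.2, 19.0]
eef_rot: [3.141, -0.0, 0.941]
wrist_force: [-1.5, 1.6, 6.5]
finger_gap: 59.3
```

Emit:
carry_out(series=[{"delta_pos":[0,0,0.8],"turn":[0,0,0],"hand":0.63},{"delta_pos":[0,0,1.0],"turn":[0,0,0],"hand":0.62}])

```text
clock: 22.22
eef_pos: [520.5, -42.4, 19.3]
eef_rot: [3.141, -0.0, 0.941]
wrist_force: [0.2, 0.5, -2.6]
finger_gap: 58.6
```

Emit:
carry_out(series=[{"delta_pos":[0,0,0],"turn":[0,0,0],"hand":0.61},{"delta_pos":[0,0,0],"turn":[0,0,0],"hand":0.6},{"delta_pos":[0,0,0],"turn":[0,0,0],"hand":0.59}])

```text
clock: 22.6
eef_pos: [521.0, -42.7, 19.6]
eef_rot: [3.14, -0.0, 0.941]
wrist_force: [4.1, -2.1, -1.7]
finger_gap: 55.6
```

Emit:
carry_out(series=[{"delta_pos":[0.6,-0.4,-0.2],"turn":[0,0,0],"hand":0.59},{"delta_pos":[0.6,-0.4,-0.2],"turn":[0,0,0],"hand":0.585},{"delta_pos":[0.6,-0.4,-0.2],"turn":[0,0,0],"hand":0.58}])

```text
clock: 22.98
eef_pos: [521.2, -42.9, 19.2]
eef_rot: [3.141, -0.0, 0.941]
wrist_force: [3.0, -2.7, -1.7]
finger_gap: 55.3
```

```bash
python3 snap.py r
```

```text
22.975 [521.2 -42.9  19.2] [ 3.1414 -0.      0.9407] [ 3.  -2.7 -1.7] 55.28
```

View pics/r.png

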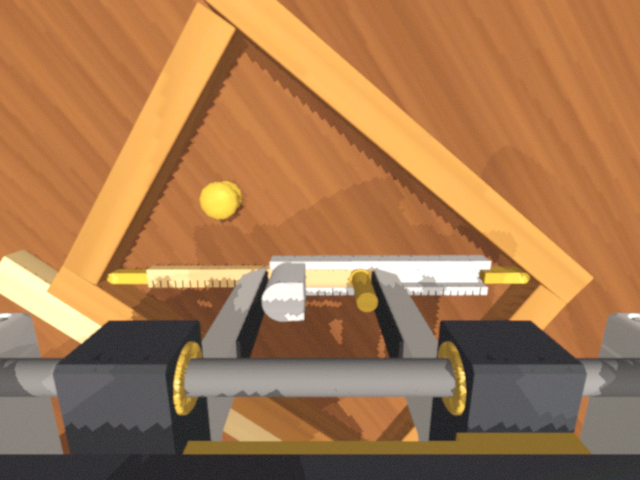

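Emit:
carry_out(series=[{"delta_pos":[0.6,-0.4,0],"turn":[0,0,0],"hand":0.575},{"delta_pos":[0.6,-0.4,0],"turn":[0,0,0],"hand":0.57}], squeeze=6)

```text
clock: 23.28
eef_pos: [521.4, -43.1, 19.1]
eef_rot: [-3.141, 0.0, 0.941]
wrist_force: [1.0, -1.7, 1.4]
finger_gap: 54.6
```

```bash
python3 snap.py s
python3 - <<'E'
import cv2,numpy as np
i=cv2.imread("pics/s.png")
cv2.imwrite("pics/s1.png",np.hstack([cv2.resize(i[240:310,70:150],None,fx=4.8,fy=4.8,interpolation=cv2.INTER_CUBIC),cv2.resize(i[240:310,490:570],None,fx=4.8,fy=4.8,interpolation=cv2.INTER_CUBIC)]))
E
```

```text
23.275 [521.4 -43.1  19.1] [-3.1409e+00  3.0000e-04  9.4070e-01] [ 1.  -1.7  1.4] 54.58
```

View pics/s1.png

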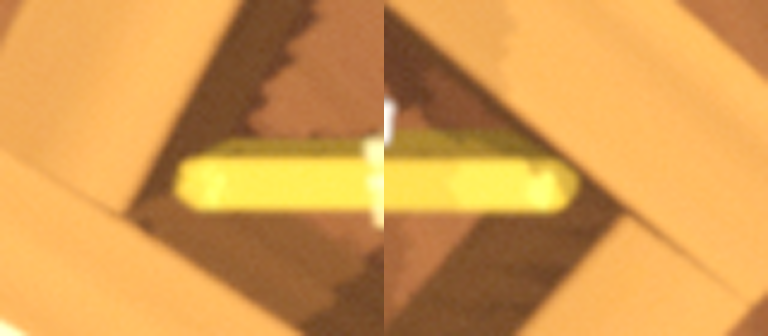

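Run:
```python
from h import *
d=np.load("s.npz");c=dict(intrinsics=d["K"],pose=d["T"])
r=lambda u,v,z:ray('w',u,v,z,c)
nl=r(70+125/4.8,240+215/4.8,20);fr=r(490+(622-384)/4.8,240+213/4.8,20)
tip=r(70+176/4.8,240+184/4.8,7);heel=r(490+(578-384)/4.8,240+184/4.8,7)
a=.9407+np.pi/2;e=np.array([np.cos(a),np.sin(a)]);n=np.array([-e[1],e[0]])
print('nl-tip',(nl-tip)@e,(nl-tip)@n,'heel-fr',(heel-fr)@e,(heel-fr)@n,np.linalg.norm(nl-fr),np.linalg.norm(tip-heel))
```

```text
nl-tip -1.986420819875167 -1.3932822628577184 heel-fr -2.7485046876144237 1.6406858535148807 240.58612820505482 245.32106637197762
```

Emit:
carry_out(series=[{"delta_pos":[0.2,-0.2,0],"turn":[0,0,0],"hand":0.565},{"delta_pos":[0.2,-0.2,0],"turn":[0,0,0],"hand":0.555},{"delta_pos":[0.2,-0.2,0],"turn":[0,0,0],"hand":0.545},{"delta_pos":[0.2,-0.2,0],"turn":[0,0,0],"hand":0.54}], squeeze=8)

```text
clock: 23.82
eef_pos: [521.5, -43.2, 19.0]
eef_rot: [-3.141, 0.0, 0.941]
wrist_force: [-4.4, 2.4, 4.4]
finger_gap: 54.9
```

Emit:
carry_out(series=[{"delta_pos":[-0.3,0.2,0.4],"turn":[0,0,0],"hand":0.54},{"delta_pos":[-0.3,0.2,0.4],"turn":[0,0,0],"hand":0.54},{"delta_pos":[-0.3,0.2,0.4],"turn":[0,0,0],"hand":0.54},{"delta_pos":[-0.3,0.2,0.4],"turn":[0,0,0],"hand":0.54}])

```text
clock: 24.32
eef_pos: [521.5, -43.2, 19.3]
eef_rot: [-3.141, 0.0, 0.941]
wrist_force: [-0.9, 0.2, -2.6]
finger_gap: 54.5
```

Emit:
carry_out(series=[{"delta_pos":[0,0,-0.2],"turn":[0,0,0],"hand":0.54},{"delta_pos":[0,0,-0.2],"turn":[0,0,0],"hand":0.54},{"delta_pos":[0,0,-0.2],"turn":[0,0,0],"hand":0.53},{"delta_pos":[0,0,-0.2],"turn":[0,0,0],"hand":0.53}])

```text
clock: 24.82
eef_pos: [521.5, -43.2, 19.3]
eef_rot: [-3.141, 0.0, 0.941]
wrist_force: [-1.4, -0.1, -3.1]
finger_gap: 54.4
```

```bash
python3 snap.py u
python3 - <<'E'
import cv2,numpy as np
i=cv2.imread("pics/u.png")
cv2.imwrite("pics/u1.png",np.hstack([cv2.resize(i[240:310,70:150],None,fx=4.8,fy=4.8,interpolation=cv2.INTER_CUBIC),cv2.resize(i[240:310,490:570],None,fx=4.8,fy=4.8,interpolation=cv2.INTER_CUBIC)]))
E
```

```text
24.825 [521.5 -43.2  19.3] [-3.1414e+00  1.0000e-04  9.4080e-01] [-1.4 -0.1 -3.1] 54.42
```

View pics/u1.png

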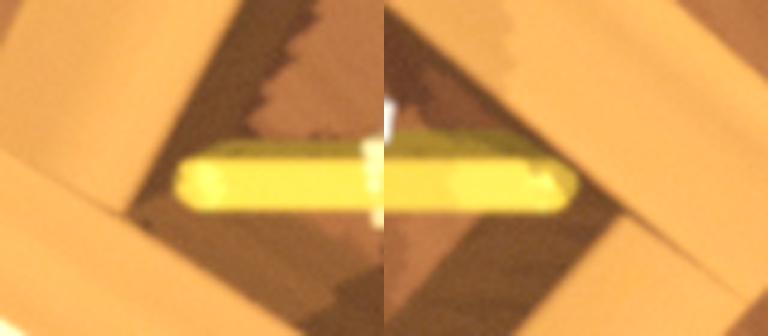

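Emit:
carry_out(series=[{"delta_pos":[0,0,-0.2],"turn":[0,0,0],"hand":0.68},{"delta_pos":[0,0,0],"turn":[0,0,0],"hand":0.72},{"delta_pos":[0,0,30],"turn":[0,0,0],"hand":0.72},{"delta_pos":[0,0,70],"turn":[0,0,0.1],"hand":0.6},{"delta_pos":[8,30,90],"turn":[0,0,0.28],"hand":0},{"delta_pos":[18,75,90],"turn":[0,0,0.46],"hand":0},{"delta_pos":[30,120,90],"turn":[0,0,0.64],"hand":0},{"delta_pos":[41.5,165,90],"turn":[0,0,0.82],"hand":0}], squeeze=30)

```text
clock: 25.88
eef_pos: [563.7, 123.3, 109.9]
eef_rot: [3.14, 0.0, 1.767]
wrist_force: [0.5, 0.5, -0.2]
finger_gap: 21.2
```

Emit:
carry_out(series=[{"delta_pos":[0,0,0],"turn":[0,0,0.08],"hand":0},{"delta_pos":[0,0,0],"turn":[0,0,0.08],"hand":0}])

```text
clock: 26.12
eef_pos: [563.3, 122.1, 109.5]
eef_rot: [3.141, 0.0, 1.841]
wrist_force: [0.3, -0.1, 0.5]
finger_gap: 1.6
```

```bash
python3 snap.py v
```

```text
26.125 [563.3 122.1 109.5] [3.1411e+00 1.0000e-04 1.8409e+00] [ 0.3 -0.1  0.5] 1.64
```

View pics/v.png

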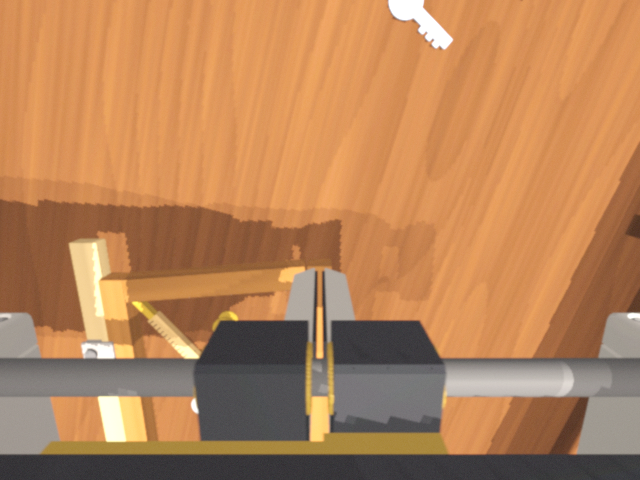

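Run:
```python
from h import *
d=np.load("v.npz");c=dict(intrinsics=d["K"],pose=d["T"])
ex=np.array([.9633,.2685]);ey=np.array([-.2685,.9633]);T=np.array([563.3,122.1])
for u,v in [(329,264),(305,265),(127,275)]:
    p=ray('w',u,v,20,c);print(p,(p-T)@ex,(p-T)@ey)
```

```text
[576.92551029 104.85145362] 8.494219354908987 -20.273974242818916
[558.56682844  98.90705819] -10.786769037825199 -21.070904284714985
[421.87248655  52.32655124] -154.97129469991495 -29.23947582666145
```

Emit:
carry_out(series=[{"delta_pos":[0,0,-45],"turn":[0,0,0],"hand":0},{"delta_pos":[0,0,-85],"turn":[0,0,0],"hand":0},{"delta_pos":[0,0,-98],"turn":[0,0,0],"hand":0},{"delta_pos":[0,0,-99],"turn":[0,0,0],"hand":0},{"delta_pos":[0.8,-2.9,-99],"turn":[0,0,0],"hand":0},{"delta_pos":[1.6,-5.8,-99],"turn":[0,0,0],"hand":0},{"delta_pos":[2.1,-7.7,-99],"turn":[0,0,0],"hand":0}])

```text
clock: 27.05
eef_pos: [565.6, 113.9, 11.1]
eef_rot: [3.14, 0.0, 1.84]
wrist_force: [1.3, 0.0, -0.6]
finger_gap: 0.6
```

Emit:
carry_out(series=[{"delta_pos":[0.3,-1,0],"turn":[0,0,0],"hand":0},{"delta_pos":[0.5,-2,0],"turn":[0,0,0],"hand":0},{"delta_pos":[0.8,-3,0],"turn":[0,0,0],"hand":0}])

```text
clock: 27.42
eef_pos: [566.0, 111.1, 10.3]
eef_rot: [-3.142, -0.0, 1.841]
wrist_force: [-0.0, 0.5, -0.2]
finger_gap: 0.6
```

Emit:
carry_out(series=[{"delta_pos":[0.3,-1,0],"turn":[0,0,0],"hand":0},{"delta_pos":[0.5,-2,0],"turn":[0,0,0],"hand":0}])

```text
clock: 27.68
eef_pos: [566.1, 110.6, 10.4]
eef_rot: [-3.142, -0.002, 1.841]
wrist_force: [-3.3, 14.1, 1.1]
finger_gap: 0.3
```

Emit:
carry_out(series=[{"delta_pos":[0.3,-0.9,0],"turn":[0,0,0],"hand":0},{"delta_pos":[0.5,-1.8,0],"turn":[0,0,0],"hand":0},{"delta_pos":[0.8,-2.7,0],"turn":[0,0,0],"hand":0},{"delta_pos":[1.0,-3.6,0],"turn":[0,0,0],"hand":0},{"delta_pos":[1.3,-4.5,0],"turn":[0,0,0],"hand":0},{"delta_pos":[1.5,-5.4,0],"turn":[0,0,0],"hand":0}])

```text
clock: 28.42
eef_pos: [567.5, 105.6, 10.4]
eef_rot: [-3.142, -0.003, 1.841]
wrist_force: [-2.8, 14.6, 0.7]
finger_gap: 0.6
```

Emit:
carry_out(series=[{"delta_pos":[0.3,-0.9,0],"turn":[0,0,0],"hand":0},{"delta_pos":[0.5,-1.8,0],"turn":[0,0,0],"hand":0},{"delta_pos":[0.8,-2.7,0],"turn":[0,0,0],"hand":0},{"delta_pos":[1.0,-3.6,0],"turn":[0,0,0],"hand":0},{"delta_pos":[1.2,-4.4,0],"turn":[0,0,0],"hand":0},{"delta_pos":[1.2,-4.4,0],"turn":[0,0,0],"hand":0}])

```text
clock: 29.18
eef_pos: [568.8, 101.1, 10.4]
eef_rot: [3.142, -0.002, 1.841]
wrist_force: [-2.2, 14.3, 0.6]
finger_gap: 0.6
```

Emit:
carry_out(series=[{"delta_pos":[-1.3,5,0],"turn":[0,0,0],"hand":0},{"delta_pos":[-5,20,15],"turn":[0,0,0],"hand":0},{"delta_pos":[-5,20,65],"turn":[0,0,0],"hand":0},{"delta_pos":[-15,-10,107],"turn":[0,0,-0.15],"hand":0},{"delta_pos":[-28,-55,107],"turn":[0,0,-0.32],"hand":0},{"delta_pos":[-38,-100,107],"turn":[0,0,-0.48],"hand":0},{"delta_pos":[-43,-122,107],"turn":[0,0,-0.617],"hand":0},{"delta_pos":[-43,-122,107],"turn":[0,0,-0.617],"hand":0}])

```text
clock: 30.18
eef_pos: [526.2, -23.3, 118.4]
eef_rot: [3.14, -0.0, 1.222]
wrist_force: [-0.4, 0.3, -0.3]
finger_gap: 0.1
```

Emit:
carry_out(series=[{"delta_pos":[0,0,0],"turn":[0,0,0],"hand":0},{"delta_pos":[0,0,0],"turn":[0,0,0],"hand":0}])

```text
clock: 30.42
eef_pos: [526.4, -21.7, 117.5]
eef_rot: [3.141, -0.0, 1.226]
wrist_force: [-0.3, -0.2, 0.7]
finger_gap: 0.6
```

```bash
python3 snap.py w
python3 - <<'E'
from h import *
i=cv2.imread("pics/w.png")
a=[cv2.resize(i[y:y+60,x:x+60],None,fx=6,fy=6,interpolation=cv2.INTER_CUBIC) for x,y in [(290,60),(140,190)]]
cv2.imwrite("pics/w1.png",np.hstack(a))
b=cv2.resize(i[260:330,410:500],None,fx=6,fy=6,interpolation=cv2.INTER_CUBIC);cv2.imwrite("pics/w2.png",b)
E
```

```text
30.425 [526.4 -21.7 117.5] [ 3.1415 -0.      1.2265] [-0.3 -0.2  0.7] 0.56
```

View pics/w.png

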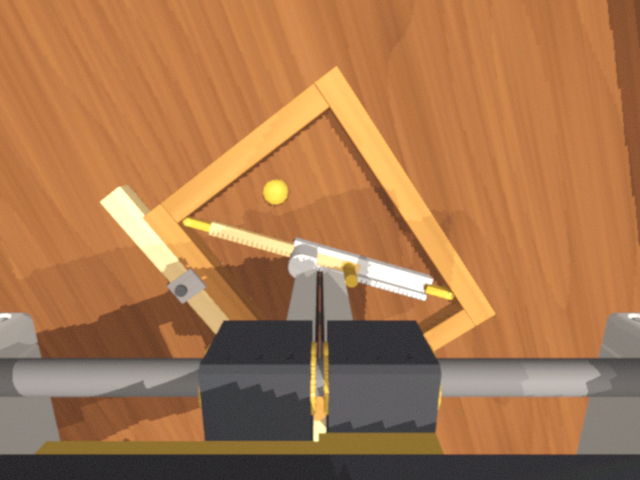

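View pics/w1.png

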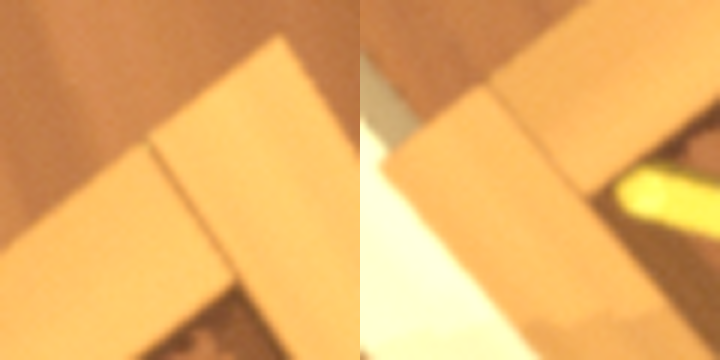

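View pics/w2.png

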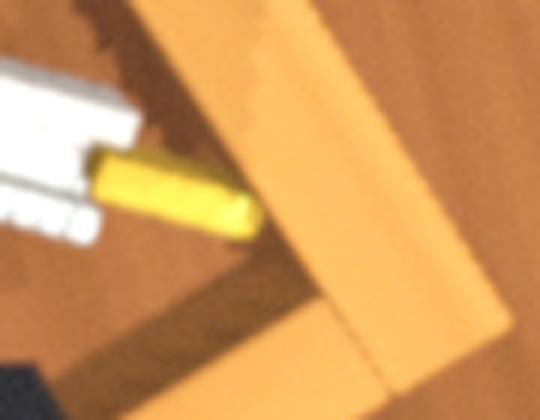

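Run:
```python
from h import *
d=np.load("w.npz");c=dict(intrinsics=d["K"],pose=d["T"])
P={k:ray('w',u,v,20,c) for k,(u,v) in dict(fl=(329.3,105.9),nl=(177.6,222.8),fr=(463.8,309.1),ofl=(336.3,65.4),ofr=(495,313.3),onl=(143.3,216.6)).items()}
print(P)
for a,b in (('fl','fr'),('ofl','ofr')):
    e=P[a]-P[b];L=np.linalg.norm(e);ey=e/L;ex=np.array([ey[1],-ey[0]]);w=P['fl']-P['nl']
    print(L,np.arctan2(ex[1],ex[0]),w@ex,w@ey)
ex=np.array([np.cos(.272),np.sin(.272)]);ey=np.array([-ex[1],ex[0]])
print((P['fl']-P['nl'])@ey,(P['ofl']-P['onl'])@ey)
```

```text
{'fl': array([568.17732637,  70.24161578]), 'nl': array([424.47652558,  28.05555593]), 'fr': array([ 622.20249665, -123.47146497]), 'ofl': array([581.99487408,  94.40234799]), 'ofr': array([ 646.4868899 , -136.40210276]), 'onl': array([400.93022298,  41.9054796 ])}
201.10563561875145 0.2719816387135547 149.75131751779335 2.031426846356807
239.64539342945145 0.2724733450657373 149.75229828016518 1.957792929678488
2.028677219178019 1.9223002299710898
```

Emit:
carry_out(series=[{"delta_pos":[8,35,0],"turn":[0,0,0.16],"hand":0},{"delta_pos":[18,80,0],"turn":[0,0,0.32],"hand":0},{"delta_pos":[30,120,0],"turn":[0,0,0.48],"hand":0},{"delta_pos":[38,142,0],"turn":[0,0,0.617],"hand":0},{"delta_pos":[38,142,-40],"turn":[0,0,0.617],"hand":0},{"delta_pos":[38,142,-85],"turn":[0,0,0.617],"hand":0},{"delta_pos":[38,142,-106],"turn":[0,0,0.617],"hand":0},{"delta_pos":[39.3,136,-107],"turn":[0,0,0.617],"hand":0}])

```text
clock: 31.48
eef_pos: [564.6, 113.7, 9.0]
eef_rot: [-3.139, -0.0, 1.843]
wrist_force: [-0.5, 0.2, 0.3]
finger_gap: 0.4
```

Emit:
carry_out(series=[{"delta_pos":[1.3,-4.5,0],"turn":[0,0,0],"hand":0},{"delta_pos":[2.1,-8,0],"turn":[0,0,0],"hand":0},{"delta_pos":[2.7,-10,0],"turn":[0,0,0],"hand":0},{"delta_pos":[3,-11.2,0],"turn":[0,0,0],"hand":0},{"delta_pos":[3.2,-12,0],"turn":[0,0,0],"hand":0}])

```text
clock: 32.1
eef_pos: [568.7, 101.3, 10.5]
eef_rot: [3.141, 0.0, 1.841]
wrist_force: [-0.2, 0.2, 0.3]
finger_gap: 0.4
```

Emit:
carry_out(series=[{"delta_pos":[0.2,-0.8,0],"turn":[0,0,0],"hand":0},{"delta_pos":[0.4,-1.6,0],"turn":[0,0,0],"hand":0},{"delta_pos":[0.6,-2.4,0],"turn":[0,0,0],"hand":0},{"delta_pos":[0.8,-3.1,0],"turn":[0,0,0],"hand":0},{"delta_pos":[0.8,-3.1,0],"turn":[0,0,0],"hand":0}])

```text
clock: 32.72
eef_pos: [569.1, 100.0, 10.5]
eef_rot: [3.142, -0.002, 1.841]
wrist_force: [-3.3, 13.6, 2.3]
finger_gap: 0.3
```

Emit:
carry_out(series=[{"delta_pos":[0.1,-0.4,0],"turn":[0,0,0],"hand":0},{"delta_pos":[0.1,-0.4,0],"turn":[0,0,0],"hand":0}])

```text
clock: 32.98
eef_pos: [569.2, 99.6, 10.5]
eef_rot: [3.142, -0.002, 1.841]
wrist_force: [-2.5, 13.9, 2.9]
finger_gap: 0.7
```

Emit:
carry_out(series=[{"delta_pos":[-1.3,5,0],"turn":[0,0,0],"hand":0},{"delta_pos":[-5,20,15],"turn":[0,0,0],"hand":0},{"delta_pos":[-5,20,65],"turn":[0,0,0],"hand":0},{"delta_pos":[-15,-10,107],"turn":[0,0,-0.15],"hand":0},{"delta_pos":[-28,-55,107],"turn":[0,0,-0.32],"hand":0},{"delta_pos":[-38,-100,107],"turn":[0,0,-0.48],"hand":0},{"delta_pos":[-43,-122,107],"turn":[0,0,-0.617],"hand":0},{"delta_pos":[-43,-122,107],"turn":[0,0,-0.617],"hand":0}])

```text
clock: 33.98
eef_pos: [526.6, -24.8, 118.4]
eef_rot: [3.14, -0.0, 1.222]
wrist_force: [1.0, 0.1, 0.3]
finger_gap: 0.4
```

Emit:
carry_out(series=[{"delta_pos":[0,0,0],"turn":[0,0,0],"hand":0},{"delta_pos":[0,0,0],"turn":[0,0,0],"hand":0}])

```text
clock: 34.22
eef_pos: [526.8, -23.2, 117.5]
eef_rot: [3.142, -0.0, 1.226]
wrist_force: [-0.0, -0.0, -0.0]
finger_gap: 0.2
```

```bash
python3 snap.py x
python3 - <<'E'
from h import *
i=cv2.imread("pics/x.png")
a=[cv2.resize(i[y:y+60,x:x+60],None,fx=6,fy=6,interpolation=cv2.INTER_CUBIC) for x,y in [(290,60),(140,190)]]
cv2.imwrite("pics/x1.png",np.hstack(a))
b=cv2.resize(i[260:330,410:500],None,fx=6,fy=6,interpolation=cv2.INTER_CUBIC);cv2.imwrite("pics/x2.png",b)
E
```

```text
34.225 [526.8 -23.2 117.5] [ 3.1415 -0.      1.2264] [-0. -0. -0.] 0.23
```

View pics/x1.png

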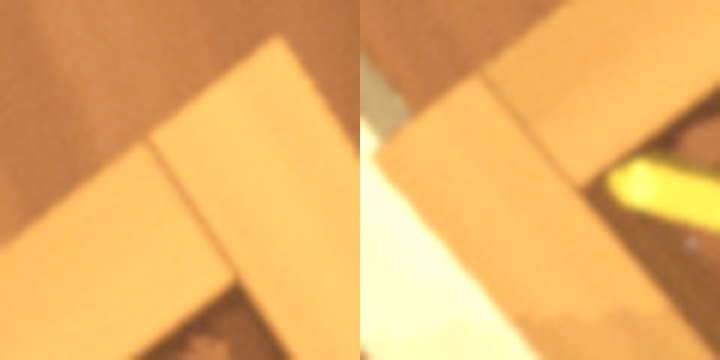

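View pics/x2.png

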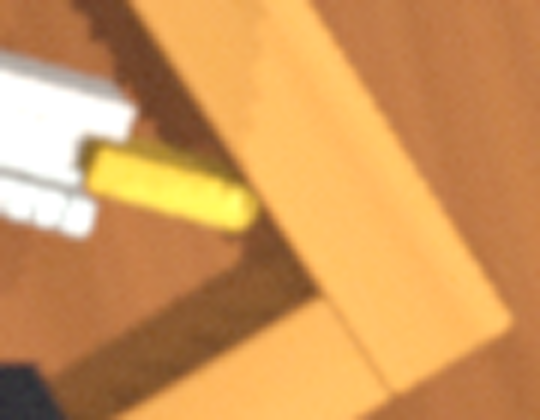

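Run:
```python
from h import *
d=np.load("x.npz");c=dict(intrinsics=d["K"],pose=d["T"])
P={k:ray('w',u,v,20,c) for k,(u,v) in dict(fl=(329.3,105.9),nl=(176.2,221.3),fr=(463.8,309.1),ofl=(336.3,65.6),ofr=(495,313.3),onl=(142,215.8)).items()}
ex=np.array([np.cos(.272),np.sin(.272)]);ey=np.array([-ex[1],ex[0]])
e=P['fl']-P['fr'];print(np.linalg.norm(e),np.arctan2(e[1],e[0])-np.pi/2)
print((P['fl']-P['nl'])@ey,(P['ofl']-P['onl'])@ey)
# gaps rail end of near rail vs far
cv2.imwrite("pics/xt.png",camera("top")[:,:,::-1])
i=cv2.imread("pics/xt.png");cv2.imwrite("pics/xt1.png",cv2.resize(i[165:285,275:435],None,fx=5,fy=5,interpolation=cv2.INTER_CUBIC))
```

```text
201.10239712230717 0.271986822617698
0.45064975859852985 0.7323997739317551
```

View pics/xt1.png

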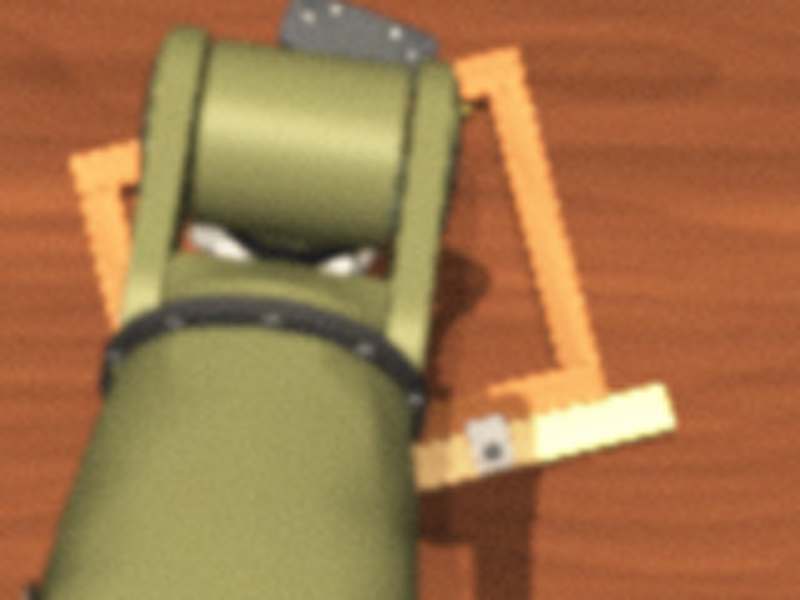

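Emit:
carry_out(series=[{"delta_pos":[-15,-50,20],"turn":[0,0,-0.1],"hand":0},{"delta_pos":[-40,-105,40],"turn":[0,0,-0.2],"hand":0},{"delta_pos":[-65,-160,60],"turn":[0,0,-0.3],"hand":0},{"delta_pos":[-90,-210,70],"turn":[0,0,-0.4],"hand":0},{"delta_pos":[-115,-260,80],"turn":[0,0,-0.5],"hand":0},{"delta_pos":[-140,-310,80],"turn":[0,0,-0.6],"hand":0},{"delta_pos":[-140,-310,80],"turn":[0,0,-0.6],"hand":0},{"delta_pos":[-140,-310,80],"turn":[0,0,-0.6],"hand":0}])

```text
clock: 35.33
eef_pos: [386.9, -333.7, 197.2]
eef_rot: [-3.141, -0.0, 0.625]
wrist_force: [-0.2, -0.8, 0.0]
finger_gap: 0.4
```

Run:
```python
from h import *
cv2.imwrite("pics/y.png",camera("top")[:,:,::-1])
i=cv2.imread("pics/y.png");cv2.imwrite("pics/y1.png",cv2.resize(i[165:285,275:435],None,fx=5,fy=5,interpolation=cv2.INTER_CUBIC))
```

```text
(no output)
```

View pics/y1.png

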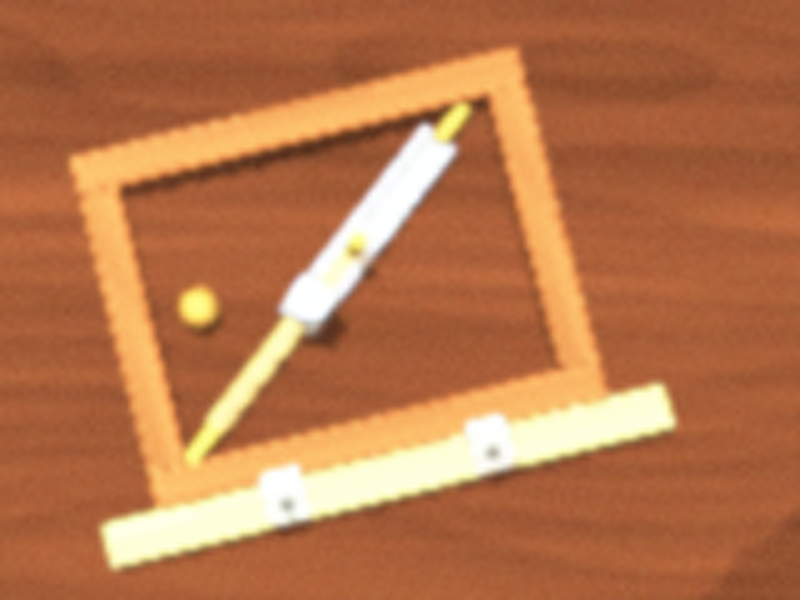

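View pics/y.png

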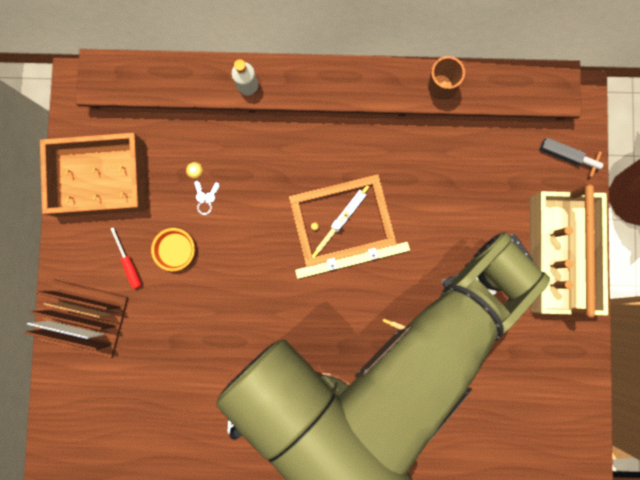

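```bash
python3 -c "
from cell import *
s=read_state();print(s['clock'],s['qd'].round(4));print(sign_off())"
```

```text
35.375 [ 0.0113 -0.0041  0.0017 -0.0017 -0.0017  0.0005]
the job is handed in; nothing more can be done
None
```

I measured both diagonals, pushed the far rail to square and handed the job in at 35.4 s. I got no verdict, and contact forces can't be read, so the bearing steps are judged from the finger stall, the wrist force and pictures only.

- **Diagonals:** squeezed at 8 N with both points in the corners, near right to far left came to about 259.9 mm. Near left to far right came to about 242.0 mm. That puts the far rail about 11.2 mm too far left. To fit the second diagonal I ran the tongue back in, pushing its point gently against the first corner.
- **Rail:** I pushed its left end with shut fingers, slowly, at about 14 N and about 11.6 mm in all.
- **Squareness checks:** these disagreed slightly.
  - The wrist camera puts the rail about 0.5–0.7 mm still to the left.
  - The finger travel puts it about 0.4 mm past square to the right.
  - In the top picture the outer corners give about 0, and the inner ones about 1.6 mm to the right.
  - All of these are inside the 2 mm limit.
- **End state:** the rule lies flat and released on the second diagonal. In the last top picture the ashtray, bell push, keys and pull knob look unmoved, and the arm is clear.

While squeezing, the fingertips pressed down on the rule with up to about 7 N until I raised the tool by 1–3 mm. After I raised it on the first diagonal, the rule was lifted about 2 mm, so I lowered it again before the full squeeze. On the second diagonal the wrist reading suggests the rule's weight was partly carried, so it may not have rested fully on the table.

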